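# Clear and reload the studio's tape dispenser

### The arm

A 7-joint arm with a two-finger parallel gripper is mounted at the origin on the work surface. World frame = base frame: x ahead of the robot, y to its left, z up, the work surface at z = 0. Lengths are in m, angles in rad, forces in N, time in s.
With the tool pointing down it reaches from about 0.4 to 0.9 m from the base axis. Payload 5.5 kg.
Tool frame: the origin (TCP) lies between the finger pads; the fingertips stand 19 mm ahead of it and the grasp point (between the pads) is the TCP (bot.tip_reach is the distance from the TCP to the fingertips, in m); z points along the fingers, y is the line along which they close (so a half turn about z gives the same grasp; the last joint's range is limited). The gripper opens to 85 mm and grips with 20 to 120 N. Pads are 22 mm wide; open, the fingers measure 114 mm over their backs; the gripper's body (76 mm by 85 mm) begins 54 mm behind the grasp point. The pads swing forward as they close: fully open they stand 13 mm farther back than shut.
Start: joints at [1.439, 0.501, -0.427, 1.55, 0.221, 1.138, -0.21], TCP at [0.25, -0.6, 0.25] pointing down, gripper open.
Joint ranges: [-2.88, 2.88], [-0.31, 2.03], [-1.54, 1.56], [0.2, 2.42], [-1.41, 4.55], [0.19, 2.02], [-2.57, 2.57]. Speed limits (rad/s): [2.57, 2.57, 3.14, 3.14, 3.14, 3.14, 3.14].

### API

Orientations are given as a unit quaternion [x, y, z, w].
In Python, from station import bot gives the robot as it stands.
- The arm moves only by the tool jog_arm, never from a script. Its argument "targets" is a list of rows, each a list of 2 entries, a list of its own where there are three numbers: the shift along the tool's x, y, z in m, then the turn about the tool's z in rad. A call has 1 to 5 rows; each row shifts and turns the commanded pose from where the row before left it, along the tool's axes as they then stand; what a row does not reach is not made up. A row lasts 1/8 s, in which the tool goes at most 62.5 mm and 10.7 degrees, less where a joint would pass 70% of its speed; a pose out of reach is approached as far as the arm can. A call with a gripper value outside its range is refused whole. "fingers" is the finger opening in m, from 0 to 0.0854, set as the call begins (left out, the last holds). The fingers move at their own pace and stop on an object; the grip force is fixed at half the most. Time passes only in rows, so rows that do not move let the fingers close. It gives the time, the measured TCP pose, the force, the opening and the grip force at its end, in the units of the state.
- bot.observe(): the state, without advancing time (a new reading comes with each control period).
- bot.read_camera(name): name is "scene" or "top"; returns the picture (400x640x3 uint8, red, green, blue); there is no depth.
- bot.get_calibration(name): a dict with "mtx" (3x3 intrinsics, pixels), "D" ([k1, k2, p1, p2, k3] as OpenCV has them; the pictures are not rectified), "extrinsics" (4x4, takes a point from world to camera coordinates). Camera axes: x right, y down, z forward; pixel columns grow to the right and rows downward; lengths in m; the calibration is good to about 2 mm. A picture is of the moment at which its call begins. get_calibration takes no time and is no camera call.
- bot.close_job(): hands the job in; it is judged then, once.
The state is a dict: "t": time; "joints": joint angles; "joint_velocities": joint speeds; "joint_efforts": joint torques, N m; "tcp_pos": TCP position; "ee_rot": TCP orientation; "force": force on the tool from outside, world axes, zero at the start; "moment": the same for the moment, N m; "gripper_width": opening from 0.0 (shut) to 1.0 (fully open); "grasp_force": force on a finger pad.
Only numpy, scipy, OpenCV 4.12 (cv2) and the standard library are available. Lean on these libraries where they do the work, as an engineer would, in place of code of your own. Each camera call takes 0.05 s, during which the arm holds its last target. There are 200 camera calls.

### The job

Clear the electric tape dispenser: stand the small paint pots that crowd its spindle in the white tray and drop the empty cardboard core from the spindle into the grey tub. Then put both fresh paper rolls on the spindle, the wide one fully down on the deck and the slim one resting on top of it, and only then press the three black keys one at a time and all the way down, from the smallest to the largest. Do not knock over the oil bottle or the mug.

Things in the scene. Friction and masses are not known exactly. Their poses are not given: they have to be found in the camera images.
- dispenser: white flat machine, deck 160 (x) x 320 (y) x 20 mm, fixed; origin at the centre of its underside on the worktop, z up. Spindle at local (0, +75 mm). A grey feed head 50 x 140 mm, its top 70 mm above the worktop, stands on the deck centred at local (+52, -85 mm); the keys stand in a row at local x = -35 mm, 48 mm apart, in front of it.
- spindle_foot (a point): foot of the upright steel spindle, on the deck's top face (20 mm above the worktop), z up along the spindle. Spindle: diameter 16 mm, 72 mm high, its last 12 mm tapered to 8 mm diameter.
- key_small_top (a point): centre of the top of the smallest black round key (16 mm across); moves with the key; pressed straight down. Which key stands in which place of the row varies.
- key_medium_top (a point): centre of the top of the middle-sized black round key (23 mm across); moves with the key; pressed straight down
- key_large_top (a point): centre of the top of the largest black round key (32 mm across); moves with the key; pressed straight down
- key_small (a joint): press depth of the smallest key: its joint goes from 0 (up) to 0.006 m (fully down, spring 4 N at the bottom; counts as pressed beyond 0.004 m), springs back
- key_medium (a joint): press depth of the middle-sized key: its joint goes from 0 (up) to 0.006 m (fully down, spring 4 N at the bottom; counts as pressed beyond 0.004 m), springs back
- key_large (a joint): press depth of the largest key: its joint goes from 0 (up) to 0.006 m (fully down, spring 4 N at the bottom; counts as pressed beyond 0.004 m), springs back
- core: empty cardboard tube standing on the deck round the spindle; outside diameter 30, bore 24, height 60 mm; origin at its middle (30 mm above its foot), z along the tube; 20 g
- pot0: squat round amber glass pot with a white lid, 46 mm across and 44 mm high, standing on the deck round the spindle (2 or 3 of them are there, 49 mm from the spindle axis, 120 degrees apart); origin at the centre of its underside, z up; 90 g; all pots are alike
- pot1: squat round amber glass pot with a white lid, 46 mm across and 44 mm high, standing on the deck round the spindle (2 or 3 of them are there, 49 mm from the spindle axis, 120 degrees apart); origin at the centre of its underside, z up; 90 g; all pots are alike
- pot2: squat round amber glass pot with a white lid, 46 mm across and 44 mm high, standing on the deck round the spindle (2 or 3 of them are there, 49 mm from the spindle axis, 120 degrees apart); origin at the centre of its underside, z up; 90 g; all pots are alike
- roll_wide: fresh roll of paper tape, lying flat on the worktop: outside diameter 66, bore 24, height 32 mm; origin at its middle (16 mm above its underside), z along the bore; 110 g
- roll_slim: fresh roll of paper tape, lying flat on the worktop: outside diameter 50, bore 24, height 32 mm; origin at its middle, z along the bore; 70 g
- tray: shallow white tray, 180 (x) x 270 (y) x 16 mm high, walls and floor 5 mm; fixed; origin at the centre of its underside on the worktop
- tub: open grey tub, 150 x 150 mm, 65 mm high, walls and floor 4 mm; fixed; origin at the centre of its underside on the worktop
- oil_bottle: amber bottle, 50 mm across and 110 mm high, standing on the worktop beyond the dispenser, to the robot's left; loose; not to be knocked over; origin at the centre of its underside
- mug: white mug, 80 mm across and 95 mm high, standing to the right of the dispenser; loose; not to be knocked over; origin at the centre of its underside

How it is judged:
On the way, in this order (a step that is already met when the one before it is completed fails the run):
1. every pot stands in the tray and the empty core lies in the tub (x of pot0 in the frame of tray between -0.085 and 0.085 m and y of pot0 in the frame of tray between -0.13 and 0.13 m and height (world z) of each of pot0, pot1, pot2 below 0.02 m and angle between each of pot0, pot1, pot2's own z axis and vertical below 0.2 rad and x of pot1 in the frame of tray between -0.085 and 0.085 m and y of pot1 in the frame of tray between -0.13 and 0.13 m and x of pot2 in the frame of tray between -0.085 and 0.085 m and y of pot2 in the frame of tray between -0.13 and 0.13 m and x of core in the frame of tub between -0.071 and 0.071 m and y of core in the frame of tub between -0.071 and 0.071 m and height (world z) of core below 0.06 m and contact force between each of pot0, pot1, pot2, core and the fingers below 0.05 N), for 0.2 s.
2. both rolls are on the spindle, the wide one on the deck, the slim one on it, and released (horizontal distance between each of roll_wide, roll_slim and spindle_foot below 0.007 m and z of roll_wide in the frame of spindle_foot between 0.011 and 0.021 m and angle between the z axis of each of roll_wide, roll_slim and the z axis of dispenser, either way round below 0.12 rad and z of roll_slim in the frame of spindle_foot between 0.043 and 0.053 m and contact force between each of roll_wide, roll_slim and the fingers below 0.05 N), for 0.2 s.
3. the smallest key alone is pressed down (value of joint key_small above 0.004 m and value of joint each of key_medium, key_large below 0.002 m), for 0.05 s.
4. the middle-sized key alone is pressed down (value of joint key_medium above 0.004 m and value of joint each of key_small, key_large below 0.002 m), for 0.05 s.
5. the largest key alone is pressed down (value of joint key_large above 0.004 m and value of joint each of key_small, key_medium below 0.002 m), for 0.05 s.
At the end, for the whole second after the job is handed in: Every pot stands upright (within 0.2 rad) inside the tray; the core is inside the tub; both rolls are on the spindle within 7 mm of its axis and 0.12 rad of flat, the wide one's middle 16 mm and the slim one's 48 mm above the deck (+-5 mm); the keys are up again; all at rest (x of pot0 in the frame of tray between -0.085 and 0.085 m and y of pot0 in the frame of tray between -0.13 and 0.13 m and height (world z) of each of pot0, pot1, pot2 below 0.02 m and angle between each of pot0, pot1, pot2's own z axis and vertical below 0.2 rad and x of pot1 in the frame of tray between -0.085 and 0.085 m and y of pot1 in the frame of tray between -0.13 and 0.13 m and x of pot2 in the frame of tray between -0.085 and 0.085 m and y of pot2 in the frame of tray between -0.13 and 0.13 m and x of core in the frame of tub between -0.071 and 0.071 m and y of core in the frame of tub between -0.071 and 0.071 m and height (world z) of core below 0.06 m and horizontal distance between each of roll_wide, roll_slim and spindle_foot below 0.007 m and z of roll_wide in the frame of spindle_foot between 0.011 and 0.021 m and angle between the z axis of each of roll_wide, roll_slim and the z axis of dispenser, either way round below 0.12 rad and z of roll_slim in the frame of spindle_foot between 0.043 and 0.053 m and linear speed of each of pot0, pot1, pot2, core, roll_wide, roll_slim below 0.03 m/s and value of joint each of key_small, key_medium, key_large below 0.002 m); the robot touches nothing.
It fails at once if the oil bottle or the mug is knocked over (angle between any of oil_bottle, mug's own z axis and vertical above 0.6 rad).
It fails at once if two keys are pressed at the same time (value of joint each of key_small, key_medium above 0.003 m or value of joint each of key_small, key_large above 0.003 m or value of joint each of key_medium, key_large above 0.003 m).
It fails at once if a key is pressed down before both rolls are on the spindle (value of joint any of key_small, key_medium, key_large above 0.004 m and horizontal distance between any of roll_wide, roll_slim and spindle_foot above 0.03 m).
Of pot0, pot1, pot2 only 2 to 3 are there at a start; the rules pass over those that are not, and their reading is None.
At some moment in a run one of roll_wide, roll_slim may be knocked a few centimetres aside while the robot is not near it.
Once in a run the grip may slacken for a moment while it holds something.
It also fails if it takes over 208 s, if anything falls off the work surface, if the arm or the gripper's body presses on something with over 40 N, if the wrist force passes 120 N, or if a joint passes its speed limit or range.

## Working session

There is one attempt and no reset: what is moved stays moved. The work goes in short steps, Python scripts to look and compute and a tool call to move; the robot and the scene stay as the last step left them, time stands still between calls to the robot, and variables do not carry over. Pictures are saved under pics/ and viewed, at most 14 in all, crops included, and the job is handed in when it is done.

Besides the shell and the picture viewer there is one more tool, called after ">>>" as name([rows], argument=value, ...), one row to a line, values as JSON. jog_arm: Moves the arm, as the interface text tells. Its arguments: {"type":"object","properties":{"targets":{"type":"array"},"fingers":{"type":"number"}},"required":["targets"]}

```bash
mkdir -p pics; ls
python3 - <<'E'
from station import bot
import cv2,numpy as np
print(bot.observe())
for n in("scene","top"):
    im=bot.read_camera(n); cv2.imwrite(f"pics/{n}0.png",im[:,:,::-1])
    c=bot.get_calibration(n); print(n,c)
print(bot.tip_reach)
E
```

```text
pics
{'t': 0.0, 'joints': array([ 1.43918657,  0.50183118, -0.42680447,  1.55147216,  0.22079123,
        1.13828215, -0.21032419]), 'joint_velocities': array([ 2.39275642e-03,  1.17782090e-03,  4.77048757e-04,  5.92355956e-04,
        4.98682288e-04, -8.91545449e-04, -5.47509296e-05]), 'joint_efforts': array([-6.34332391e-04, -5.69527566e+01, -5.81592187e+00, -2.80951023e+01,
        1.07709097e-02,  1.18277298e-02,  9.00523901e-06]), 'tcp_pos': array([ 0.24972568, -0.59939699,  0.2492617 ]), 'ee_rot': array([ 9.80574170e-01,  1.96146270e-01, -1.52093682e-04, -9.56337568e-04]), 'force': array([0.62749906, 0.56472733, 0.23230055]), 'moment': array([ 0.07426667,  0.06286341, -0.00315697]), 'grasp_force': 0.0, 'gripper_width': 1.000860663282571}
scene {'mtx': array([[388.53483653,   0.        , 314.90937761],
       [  0.        , 388.53483653, 199.90655295],
       [  0.        ,   0.        ,   1.        ]]), 'D': array([-0.04693461,  0.        ,  0.        ,  0.        ,  0.        ]), 'extrinsics': array([[-0.09141108,  0.99579845,  0.00542784,  0.02456535],
       [ 0.77113526,  0.07423438, -0.63232877, -0.37924788],
       [-0.63007494, -0.05361626, -0.77468114,  1.27644465],
       [ 0.        ,  0.        ,  0.        ,  1.        ]])}
top {'mtx': array([[497.03667503,   0.        , 319.93399648],
       [  0.        , 497.03667503, 194.42890255],
       [  0.        ,   0.        ,   1.        ]]), 'D': array([-0.03506868,  0.        ,  0.        ,  0.        ,  0.        ]), 'extrinsics': array([[ 0.00442687, -0.99998625,  0.00280981,  0.0094627 ],
       [-0.9895316 , -0.00478587, -0.144237  ,  0.57721223],
       [ 0.14424846, -0.00214188, -0.98953918,  1.44415328],
       [ 0.        ,  0.        ,  0.        ,  1.        ]])}
0.019
```

View pics/top0.png

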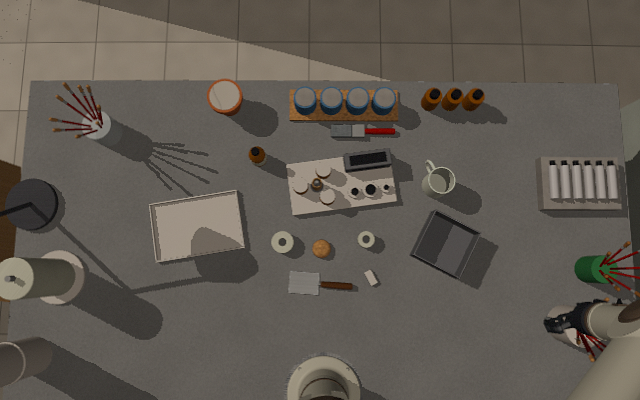

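View pics/scene0.png

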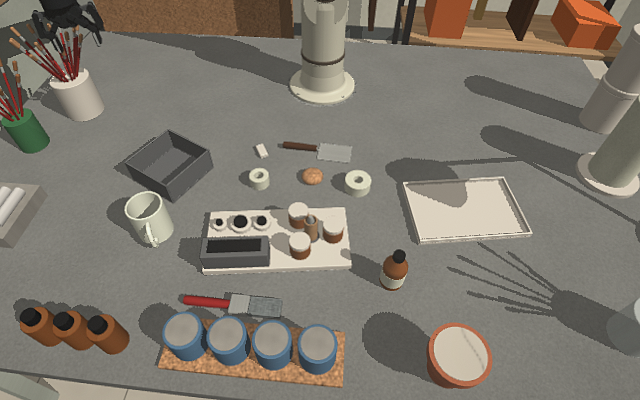

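The top view shows pots near (323,172), (301,188) and (327,197) around the core at (317,184). The keys are near (354,191), (370,188) and (386,187), and the rolls at (283,242) wide and (366,239) slim. The tray is at (197,227), the tub at (446,243), the bottle at (257,155) and the mug at (437,181). I'll zoom in on both views to measure.

Run:
```python
import cv2
a=cv2.imread("pics/top0.png")[145:265,270:410]; cv2.imwrite("pics/topz.png",cv2.resize(a,None,fx=5,fy=5,interpolation=cv2.INTER_CUBIC))
b=cv2.imread("pics/scene0.png")[160:280,195:375]; cv2.imwrite("pics/scenez.png",cv2.resize(b,None,fx=4.4,fy=4.4,interpolation=cv2.INTER_CUBIC))
```

```text
(no output)
```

View pics/topz.png

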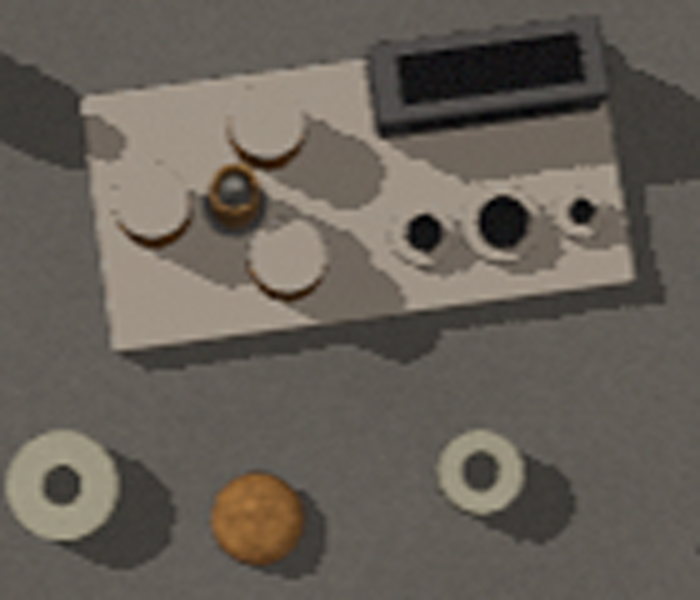

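View pics/scenez.png

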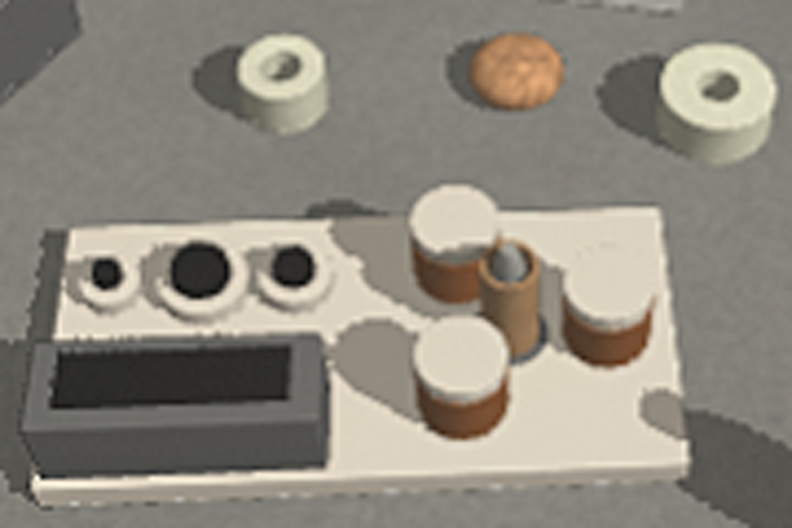

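Both zooms show three lids: top crop A (268,128), B (155,203), C (288,258); scene crop A (461,355), B (609,285), C (454,222). In the top view the keys run medium, large, small from left to right. Next I triangulate.

```bash
cat > h.py <<'E'
import numpy as np, cv2
from station import bot
C={n:bot.get_calibration(n) for n in("scene","top")}
def ray(n,p):
    c=C[n]; q=cv2.undistortPoints(np.array([[p]],float),c["mtx"],c["D"])[0,0]
    E=c["extrinsics"]; R=E[:3,:3]; return -R.T@E[:3,3], R.T@np.array([q[0],q[1],1.])
def onz(n,p,z):
    o,d=ray(n,p); return o+d*(z-o[2])/d[2]
def tri(pt,ps):
    A=np.zeros((3,3));b=np.zeros(3);L=[]
    for n,p in(("top",pt),("scene",ps)):
        o,d=ray(n,p); d/=np.linalg.norm(d);M=np.eye(3)-np.outer(d,d);A+=M;b+=M@o;L.append((M,o))
    X=np.linalg.solve(A,b); return X, max(np.linalg.norm(M@(X-o)) for M,o in L)
def proj(n,X):
    c=C[n];E=c["extrinsics"];return cv2.projectPoints(np.array([X],float),cv2.Rodrigues(E[:3,:3])[0],E[:3,3],c["mtx"],c["D"])[0].ravel()
T=lambda u,v:(270+(u+.5)/5-.5,145+(v+.5)/5-.5)
S=lambda u,v:(195+(u+.5)/4.4-.5,160+(v+.5)/4.4-.5)
def shot(n,f=None):
    im=bot.read_camera(n)[:,:,::-1].copy()
    if f: cv2.imwrite("pics/"+f,im)
    return im
E
python3 - <<'E'
from h import *
np.set_printoptions(precision=4,suppress=True)
P={'potA':((268,128),(461,355)),'potB':((155,203),(609,285)),'potC':((288,258),(454,222)),'core':((235,190),(510,258)),
'small':((582,211),(107,273)),'large':((503,222),(200,270)),'medium':((425,232),(293,267)),'wide':((62,486),(720,86)),'slim':((481,472),(284,66)),
'c1':((82,97),(685,465)),'c2':((113,350),(660,208)),'c3':((633,282),(70,228))}
for k,(a,b) in P.items():
    X,e=tri(T(*a),S(*b)); print(k,X,'res %.4f'%e)
a=cv2.imread("pics/top0.png"); 
for nm,ps,z in(('tray',[(150,206),(237,191),(245,248),(158,262)],.016),('tub',[(435,211),(481,236),(460,278),(412,250)],.065)):
    Q=np.array([onz("top",p,z)[:2] for p in ps]);print(nm,Q.tolist(),Q.mean(0))
# mask check for rolls in both pictures
for n in("top","scene"):
    im=cv2.imread(f"pics/{n}0.png").astype(int); B,G,R=im[...,0],im[...,1],im[...,2]
    m=((G>=R-2)&(G-B>12)&(G>110)).astype(np.uint8); k,l,st,ce=cv2.connectedComponentsWithStats(m)
    print(n,[(st[i].tolist(),ce[i].round(1).tolist()) for i in range(1,k) if st[i,4]>60])
    k,l,st,ce=cv2.connectedComponentsWithStats(((im.max(2)<45)).astype(np.uint8))
    print(n,[(st[i].tolist(),ce[i].round(2).tolist()) for i in range(1,k) if 10<st[i,4]<300 and st[i,1]<260 and 190<st[i,0]<410])
print('bottle',onz("top",(257,155),.11),'mug',onz("top",(437,181),.095))
E
```

```text
potA [0.6483 0.0021 0.0555] res 0.0007
potB [0.6021 0.0698 0.0582] res 0.0002
potC [ 0.5698 -0.0103  0.0577] res 0.0010
core [0.6065 0.0216 0.0803] res 0.0005
small [ 0.6026 -0.1876  0.035 ] res 0.0008
large [ 0.5957 -0.1401  0.0345] res 0.0010
medium [ 0.5893 -0.0928  0.0346] res 0.0007
wide [0.4361 0.1243 0.0288] res 0.0001
slim [ 0.4455 -0.1251  0.0298] res 0.0001
c1 [0.6751 0.1152 0.0147] res 0.0016
c2 [0.5187 0.095  0.0175] res 0.0006
c3 [ 0.5622 -0.2211  0.0166] res 0.0014
tray [[0.5428623153765284, 0.5287846449649978], [0.5902634643531517, 0.264809405666973], [0.4175691511392193, 0.23597111024820044], [0.37418575480854044, 0.49589269065095665]] [0.4812 0.3814]
tub [[0.5262541715274581, -0.325852427415976], [0.4533399207186151, -0.45886485266569343], [0.33207749729242697, -0.39300371133102385], [0.4121292837835037, -0.2556731090524824]] [ 0.431  -0.3583]
top []
top [([346, 101, 16, 14, 85], [352.95, 109.84]), ([371, 100, 17, 15, 93], [378.54, 109.71]), ([320, 103, 18, 12, 83], [327.63, 109.9]), ([298, 106, 15, 9, 65], [303.83, 110.43]), ([332, 137, 23, 1, 23], [343.0, 137.0]), 
[... 371 characters left out ...]
 ([610, 153, 30, 34, 337], [627.3, 172.9]), ([347, 170, 25, 20, 182], [360.0, 179.0]), ([250, 178, 20, 13, 78], [259.8, 183.8]), ([352, 188, 12, 10, 66], [356.8, 192.8]), ([124, 191, 50, 57, 1523], [149.7, 217.2]), ([388, 276, 18, 13, 87], [395.4, 282.9]), ([0, 372, 59, 28, 845], [25.5, 386.8])]
scene [([369, 0, 2, 17, 17], [369.18, 8.0]), ([392, 0, 12, 44, 156], [397.31, 21.15]), ([402, 0, 14, 45, 227], [408.6, 21.61]), ([234, 216, 13, 12, 66], [239.71, 221.32]), ([257, 216, 9, 9, 33], [261.21, 220.58]), ([216, 219, 6, 7, 26], [218.62, 221.73]), ([207, 239, 53, 14, 258], [226.06, 246.08]), ([393, 250, 12, 13, 74], [398.5, 256.92])]
bottle [0.6813 0.1944 0.11  ] mug [ 0.6104 -0.3271  0.095 ]
```

```bash
cat > plan.py <<'E'
import numpy as np, math, json
from h import bot
def pose():
    s=bot.observe(); q=s["ee_rot"]; return [*s["tcp_pos"], 2*math.atan2(q[1],q[0])]
def plan(wps, start=None, step=.05):
    """wps: (x,y,z,psi[,step]); prints rows of tool shifts; psi = world heading of tool x; half turns free"""
    p=list(start or pose()); rows=[]
    print("from",np.round(p,4))
    for w in wps:
        st=w[4] if len(w)>4 else step
        d=np.array(w[:3])-p[:3]; a=(w[3]-p[3]+math.pi/2)%math.pi-math.pi/2
        n=max(1,math.ceil(np.linalg.norm(d)/st),math.ceil(abs(a)/.17))
        for i in range(n):
            r=(np.array(w[:3])-p[:3])/(n-i); c,s=math.cos(p[3]),math.sin(p[3])
            row=[round(c*r[0]+s*r[1],4),round(s*r[0]-c*r[1],4),round(-r[2],4)]
            t=round(-a/n,3)
            rows.append([row,t])
            p[0]+=c*row[0]+s*row[1];p[1]+=s*row[0]-c*row[1];p[2]-=row[2];p[3]-=t
    for i in range(0,len(rows),5): print(json.dumps(rows[i:i+5]))
    print("end",np.round(p,4)); return p
E
python3 - <<'E'
from h import *; from plan import *
from scipy.optimize import least_squares
np.set_printoptions(precision=4,suppress=True)
L={'A':((267,122),(461,355)),'B':((155,199),(609,285)),'C':((288,256),(454,222))}
Q=[]
for k,(a,b) in L.items():
    t,s=onz("top",T(*a),.064),onz("scene",S(*b),.064); print(k,t[:2],s[:2],tri(T(*a),S(*b))); Q.append((t+s)[:2]/2)
Q=np.array(Q)
f=lambda v:(np.array([[v[0]+.049*np.cos(v[2]+g),v[1]+.049*np.sin(v[2]+g)] for g in(0,2*np.pi/3,-2*np.pi/3)])-Q).ravel()
r=least_squares(f,[.607,.021,-.4]);print(r.x,f(r.x))
print('core',onz("top",T(235,190),.08)[:2],onz("scene",S(510,258),.08)[:2])
for nm,a,b in(('wide',(62,486),(720,86)),('slim',(481,472),(284,66))): print(nm,onz("top",T(*a),.032)[:2],onz("scene",S(*b),.032)[:2])
v=r.x; pa=[v[0]+.049*np.cos(v[2]),v[1]+.049*np.sin(v[2])]
print(pa); plan([(.45,-.35,.2,v[2]),(*pa,.14,v[2]),(*pa,.046,v[2],.04)])
E
```

```text
A [0.6502 0.0034] [0.654  0.0023] (array([0.6511, 0.0026, 0.0598]), np.float64(0.0007597318356391446))
B [0.6036 0.0694] [0.6063 0.07  ] (array([0.6041, 0.0698, 0.0609]), np.float64(0.00024488018789648304))
C [ 0.57   -0.0092] [ 0.5747 -0.0105] (array([ 0.5708, -0.0102,  0.059 ]), np.float64(0.0009248104162112833))
[ 0.6098  0.0209 -0.3957] [ 0.0029 -0.0009 -0.0014 -0.0002 -0.0015  0.0011]
core [0.6065 0.0221] [0.6063 0.0211]
wide [0.4359 0.1241] [0.439 0.124]
slim [ 0.4453 -0.1249] [ 0.4475 -0.1246]
[np.float64(0.6549888011896575), np.float64(0.0020124084632337953)]
from [ 0.2498 -0.5995  0.2494  0.3949]
[[[0.0401, -0.0219, 0.0071], 0.113], [[0.0374, -0.0263, 0.007], 0.113], [[0.0342, -0.0303, 0.0071], 0.113], [[0.0305, -0.034, 0.007], 0.113], [[0.0265, -0.0372, 0.0071], 0.113]]
[[[0.0222, -0.04, 0.007], 0.113], [[0.0175, -0.0422, 0.0071], 0.113], [[0.0059, -0.0449, 0.0067], -0.0], [[0.0059, -0.0449, 0.0067], -0.0], [[0.0059, -0.0449, 0.0067], -0.0]]
[[[0.0059, -0.0449, 0.0066], -0.0], [[0.0059, -0.0449, 0.0067], -0.0], [[0.006, -0.0448, 0.0066], -0.0], [[0.0059, -0.0449, 0.0067], -0.0], [[0.006, -0.0448, 0.0066], -0.0]]
[[[0.0059, -0.0449, 0.0067], -0.0], [[0.0, 0.0, 0.0313], -0.0], [[0.0, 0.0, 0.0313], -0.0], [[0.0, 0.0, 0.0314], -0.0]]
end [ 0.655   0.0021  0.046  -0.3961]
```

>>> jog_arm([
  [[0.04, -0.022, 0.007], 0.113],
  [[0.037, -0.026, 0.007], 0.113],
  [[0.034, -0.03, 0.007], 0.113],
  [[0.031, -0.034, 0.007], 0.113],
  [[0.026, -0.037, 0.007], 0.113],
], fingers=0.07)

```text
t: 0.72
tcp_pos: [0.393, -0.4212, 0.2148]
ee_rot: [0.996, -0.087, -0.0, -0.0]
force: [0.9, 0.4, 1.0]
gripper_width: 0.819
grasp_force: 0.0
```

>>> jog_arm([
  [[0.022, -0.04, 0.007], 0.113],
  [[0.018, -0.042, 0.007], 0.113],
  [[0.006, -0.045, 0.007], 0],
  [[0.006, -0.045, 0.007], 0],
  [[0.006, -0.045, 0.007], 0],
])

```text
t: 1.35
tcp_pos: [0.5189, -0.2326, 0.1798]
ee_rot: [0.98, -0.197, -0.0, -0.0]
force: [0.1, 0.4, -0.3]
gripper_width: 0.822
grasp_force: 0.0
```

>>> jog_arm([
  [[0.006, -0.045, 0.007], 0],
  [[0.006, -0.045, 0.007], 0],
  [[0.006, -0.045, 0.006], 0],
  [[0.006, -0.045, 0.006], 0],
  [[0.006, -0.045, 0.006], 0],
])

```text
t: 1.98
tcp_pos: [0.6334, -0.0369, 0.1477]
ee_rot: [0.98, -0.197, -0.0, 0.0]
force: [1.0, -0.6, 0.7]
gripper_width: 0.816
grasp_force: 0.0
```

>>> jog_arm([
  [[0.006, -0.045, 0.006], 0],
  [[0, 0, 0], 0],
  [[0, 0, 0], 0],
])

```text
t: 2.35
tcp_pos: [0.6554, 0.0007, 0.1416]
ee_rot: [0.98, -0.197, -0.001, 0.0]
force: [-0.5, -0.7, -0.5]
gripper_width: 0.819
grasp_force: 0.0
```

Run:
```python
from plan import *
print(bot.observe()["force"],bot.observe()["gripper_width"])
plan([(.653,.002,.125,-.396),(.653,.002,.046,-.396,.04)])
```

```text
[-0.53764516 -0.73545299 -0.46021575] 0.8188694483682458
from [ 0.6554  0.0007  0.1416 -0.396 ]
[[[-0.0027, -0.0003, 0.0166], 0.0], [[-0.0, -0.0, 0.0395], 0.0], [[-0.0, -0.0, 0.0395], 0.0]]
end [ 0.653  0.002  0.046 -0.396]
```

>>> jog_arm([
  [[-0.003, 0, 0.016], 0],
  [[0, 0, 0.04], 0],
  [[0, 0, 0.04], 0],
  [[0, 0, 0], 0],
  [[0, 0, 0], 0],
])

```text
t: 2.98
tcp_pos: [0.6536, 0.0016, 0.0471]
ee_rot: [0.98, -0.197, 0.0, -0.0]
force: [1.0, 0.3, -0.7]
gripper_width: 0.82
grasp_force: 0.0
```

>>> jog_arm([
  [[0, 0, 0], 0],
  [[0, 0, 0], 0],
  [[0, 0, 0], 0],
  [[0, 0, 0], 0],
  [[0, 0, 0], 0],
], fingers=0.03)

```text
t: 3.6
tcp_pos: [0.655, 0.0023, 0.0488]
ee_rot: [0.98, -0.197, 0.002, -0.0]
force: [-1.1, -0.1, 7.2]
gripper_width: 0.519
grasp_force: 61.7
```

>>> jog_arm([
  [[0, 0, -0.02], 0],
  [[0, 0, -0.04], 0],
  [[0, 0, -0.04], 0],
  [[0, 0, 0], 0],
])

```text
t: 4.1
tcp_pos: [0.6564, 0.0028, 0.152]
ee_rot: [0.98, -0.197, 0.004, -0.001]
force: [-0.2, 0.1, -0.3]
gripper_width: 0.518
grasp_force: 61.3
```

Run:
```python
from plan import *
plan([(.43,.443,.14,-.396),(.43,.443,.033,-.396,.04)])
```

```text
from [ 0.6564  0.0028  0.152  -0.3961]
[[[-0.0379, -0.0319, 0.0012], -0.0], [[-0.0379, -0.0319, 0.0012], -0.0], [[-0.0379, -0.0319, 0.0012], -0.0], [[-0.0379, -0.0319, 0.0012], -0.0], [[-0.0378, -0.0319, 0.0012], -0.0]]
[[[-0.0379, -0.0319, 0.0012], -0.0], [[-0.0378, -0.0318, 0.0012], -0.0], [[-0.0379, -0.0319, 0.0012], -0.0], [[-0.0378, -0.0318, 0.0012], -0.0], [[-0.0379, -0.0319, 0.0012], -0.0]]
[[[0.0, 0.0, 0.0357], -0.0], [[0.0, 0.0, 0.0357], -0.0], [[0.0, 0.0, 0.0356], -0.0]]
end [ 0.43    0.4431  0.033  -0.3961]
```

>>> jog_arm([
  [[-0.038, -0.032, 0.001], 0],
  [[-0.038, -0.032, 0.001], 0],
  [[-0.038, -0.032, 0.001], 0],
  [[-0.038, -0.032, 0.001], 0],
  [[-0.038, -0.032, 0.001], 0],
])

```text
t: 4.72
tcp_pos: [0.5383, 0.224, 0.1409]
ee_rot: [0.98, -0.197, -0.001, -0.0]
force: [0.6, 0.7, -1.4]
gripper_width: 0.516
grasp_force: 61.3
```

>>> jog_arm([
  [[-0.038, -0.032, 0.001], 0],
  [[-0.038, -0.032, 0.001], 0],
  [[-0.038, -0.032, 0.001], 0],
  [[-0.038, -0.032, 0.001], 0],
  [[-0.038, -0.032, 0.001], 0],
])

```text
t: 5.35
tcp_pos: [0.4247, 0.4454, 0.1364]
ee_rot: [0.98, -0.197, -0.0, 0.0]
force: [-0.4, 0.2, -1.0]
gripper_width: 0.518
grasp_force: 61.3
```

>>> jog_arm([
  [[0, 0, 0.035], 0],
  [[0, 0, 0.035], 0],
  [[0, 0, 0.02], 0],
  [[0, 0, 0.008], 0],
  [[0, 0, 0], 0],
])

```text
t: 5.98
tcp_pos: [0.4267, 0.4439, 0.0385]
ee_rot: [0.98, -0.197, -0.0, -0.0]
force: [0.1, -0.8, -0.7]
gripper_width: 0.522
grasp_force: 61.3
```

Run:
```python
from plan import *
print(pose()); plan([(.43,.443,.035,-.396,.04)])
print("back"); B=(.6055,.0697); ps=-.396+2.094
p=[.43,.443,.035,-.396]
plan([(.43,.443,.14,-.396),(*B,.14,ps),(*B,.046,ps,.04)],start=p)
```

```text
[np.float64(0.42668459098597544), np.float64(0.44386905274141547), np.float64(0.03849448101718491), -0.3972468023189159]
from [ 0.4267  0.4439  0.0385 -0.3972]
[[[0.0034, -0.0005, 0.0035], -0.001]]
end [ 0.43    0.443   0.035  -0.3962]
back
from [ 0.43   0.443  0.035 -0.396]
[[[0.0, -0.0, -0.035], -0.0], [[0.0, -0.0, -0.035], -0.0], [[0.0, -0.0, -0.035], -0.0], [[0.034, 0.0307, -0.0], 0.116], [[0.0373, 0.0266, -0.0], 0.116]]
[[[0.0402, 0.0221, -0.0], 0.116], [[0.0424, 0.0173, -0.0], 0.116], [[0.0442, 0.0123, -0.0], 0.116], [[0.0453, 0.0071, -0.0], 0.116], [[0.0458, 0.0018, -0.0], 0.116]]
[[[0.0457, -0.0035, -0.0], 0.116], [[0.045, -0.0087, -0.0], 0.116], [[-0.0, -0.0, 0.0313], 0.001], [[-0.0, -0.0, 0.0314], 0.001], [[-0.0, -0.0, 0.0313], 0.001]]
end [ 0.6055  0.0697  0.046  -1.443 ]
```

>>> jog_arm([
  [[0.002, 0, 0.002], 0],
  [[0, 0, 0.001], 0],
  [[0, 0, 0], 0],
])

```text
t: 6.35
tcp_pos: [0.4283, 0.4436, 0.0358]
ee_rot: [0.98, -0.197, 0.0, -0.0]
force: [-0.4, 0.2, -0.7]
gripper_width: 0.519
grasp_force: 61.3
```

>>> jog_arm([
  [[0, 0, 0], 0],
  [[0, 0, 0], 0],
  [[0, 0, 0], 0],
], fingers=0.07)

```text
t: 6.72
tcp_pos: [0.428, 0.4435, 0.0354]
ee_rot: [0.98, -0.197, 0.0, -0.0]
force: [-0.0, 0.5, -0.5]
gripper_width: 0.819
grasp_force: 0.0
```

>>> jog_arm([
  [[0, 0, -0.02], 0],
  [[0, 0, -0.035], 0],
  [[0, 0, -0.05], 0],
  [[0.034, 0.031, 0], 0.116],
  [[0.037, 0.027, 0], 0.116],
])

```text
t: 7.35
tcp_pos: [0.4672, 0.3604, 0.1429]
ee_rot: [0.951, -0.31, 0.0, -0.002]
force: [0.8, -0.0, -0.5]
gripper_width: 0.822
grasp_force: 0.0
```

>>> jog_arm([
  [[0.04, 0.022, 0], 0.116],
  [[0.042, 0.017, 0], 0.116],
  [[0.044, 0.012, 0], 0.116],
  [[0.045, 0.007, 0], 0.116],
  [[0.046, 0.002, 0], 0.116],
])

```text
t: 7.98
tcp_pos: [0.5645, 0.1531, 0.1419]
ee_rot: [0.822, -0.569, -0.0, -0.001]
force: [-0.7, -0.1, -0.3]
gripper_width: 0.82
grasp_force: 0.0
```

>>> jog_arm([
  [[0.046, -0.003, 0], 0.116],
  [[0.045, -0.009, 0], 0.116],
  [[0, 0, 0], 0],
  [[0, 0, 0], 0],
])

```text
t: 8.48
tcp_pos: [0.6025, 0.071, 0.1409]
ee_rot: [0.752, -0.659, -0.0, -0.001]
force: [0.1, 0.4, -0.5]
gripper_width: 0.819
grasp_force: 0.0
```

Run:
```python
from plan import *; import cv2
from h import shot
print(bot.observe()["joints"])
B=(.6055,.0697); ps=-.396+2.094
plan([(*B,.125,ps),(*B,.046,ps,.04)])
a,b=shot("top"),shot("scene")
cv2.imwrite("pics/p1.png",np.hstack([cv2.resize(a[130:280,140:400],None,fx=1.5,fy=1.5),cv2.resize(b[150:300,190:450],None,fx=1.5,fy=1.5)]))
```

```text
[-0.86749558  0.76164617  1.02565283  1.78927315 -0.75503202  1.04038853
 -2.56005597]
from [ 0.6025  0.071   0.1409 -1.4392]
[[[0.0017, -0.0028, 0.0159], 0.004], [[0.0, 0.0, 0.0395], 0.0], [[0.0, 0.0, 0.0395], 0.0]]
end [ 0.6055  0.0697  0.046  -1.4432]
```

View pics/p1.png

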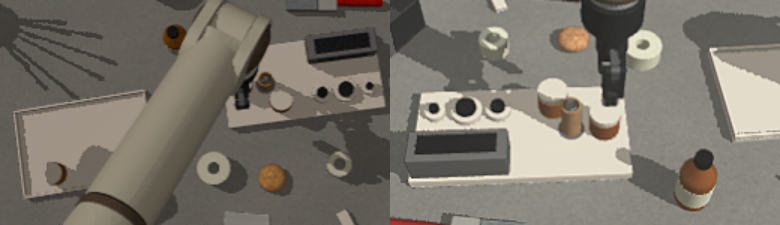

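The first pot stands in the tray at crop (57,170), and the rolls have not moved. Joint 7 is close to its limit, so I'll turn back a little while grasping pot B.

>>> jog_arm([
  [[0.002, -0.003, 0.015], -0.13],
  [[0, 0, 0.04], 0],
  [[0, 0, 0.038], 0],
  [[0, 0, 0], 0],
  [[0, 0, 0], 0],
])

```text
t: 9.2
tcp_pos: [0.6064, 0.0693, 0.0487]
ee_rot: [0.793, -0.609, 0.0, -0.001]
force: [-0.0, 0.1, -0.4]
gripper_width: 0.82
grasp_force: 0.0
```

>>> jog_arm([
  [[0, 0, 0], 0],
  [[0, 0, 0], 0],
  [[0, 0, 0], 0],
  [[0, 0, 0], 0],
  [[0, 0, 0], 0],
], fingers=0.03)

```text
t: 9.82
tcp_pos: [0.6071, 0.0689, 0.0494]
ee_rot: [0.793, -0.609, 0.001, -0.001]
force: [-0.4, 0.6, 5.2]
gripper_width: 0.519
grasp_force: 61.1
```

>>> jog_arm([
  [[0, 0, -0.02], 0],
  [[0, 0, -0.04], 0],
  [[0, 0, -0.04], 0],
  [[0, 0, 0], 0],
])

```text
t: 10.32
tcp_pos: [0.6083, 0.0682, 0.1521]
ee_rot: [0.793, -0.609, 0.002, -0.003]
force: [-0.3, 0.4, -1.3]
gripper_width: 0.518
grasp_force: 61.3
```

Run:
```python
from plan import *
plan([(.52,.388,.14,-.4),(.52,.388,.038,-.4,.04)])
```

```text
from [ 0.6083  0.0682  0.1521 -1.3106]
[[[-0.0474, 0.0004, 0.0017], -0.13], [[-0.047, -0.0057, 0.0017], -0.13], [[-0.0459, -0.0117, 0.0017], -0.13], [[-0.044, -0.0176, 0.0018], -0.13], [[-0.0414, -0.0232, 0.0017], -0.13]]
[[[-0.038, -0.0283, 0.0018], -0.13], [[-0.034, -0.033, 0.0017], -0.13], [[0.0, -0.0, 0.034], -0.0], [[0.0, -0.0, 0.034], -0.0], [[0.0, -0.0, 0.034], -0.0]]
end [ 0.52    0.388   0.038  -0.4006]
```

>>> jog_arm([
  [[-0.047, 0, 0.002], -0.13],
  [[-0.047, -0.006, 0.002], -0.13],
  [[-0.046, -0.012, 0.002], -0.13],
  [[-0.044, -0.018, 0.002], -0.13],
  [[-0.041, -0.023, 0.002], -0.13],
])

```text
t: 10.95
tcp_pos: [0.5429, 0.2983, 0.1373]
ee_rot: [0.947, -0.322, -0.0, 0.0]
force: [0.4, 0.3, -1.4]
gripper_width: 0.519
grasp_force: 61.3
```

>>> jog_arm([
  [[-0.038, -0.028, 0.002], -0.13],
  [[-0.034, -0.033, 0], -0.13],
  [[0, 0, 0.034], 0],
  [[0, 0, 0.034], 0],
  [[0, 0, 0.022], 0],
])

```text
t: 11.58
tcp_pos: [0.5173, 0.3875, 0.0435]
ee_rot: [0.98, -0.199, -0.001, 0.001]
force: [0.9, 0.7, -1.0]
gripper_width: 0.519
grasp_force: 61.3
```

>>> jog_arm([
  [[0, 0, 0.008], 0],
  [[0, 0, 0], 0],
  [[0, 0, 0], 0],
])

```text
t: 11.95
tcp_pos: [0.5195, 0.3883, 0.0386]
ee_rot: [0.98, -0.199, 0.001, -0.001]
force: [-0.1, 0.9, -0.5]
gripper_width: 0.516
grasp_force: 61.3
```

Run:
```python
from plan import *
p=pose(); Cc=(.5725,-.0095)
plan([(p[0],p[1],.14,p[3]),(*Cc,.14,.652)])
```

```text
from [ 0.5195  0.3883  0.0386 -0.4005]
[[[0.0, -0.0, -0.0338], -0.0], [[0.0, -0.0, -0.0338], -0.0], [[0.0, -0.0, -0.0338], -0.0], [[0.0227, 0.0384, -0.0], -0.117], [[0.018, 0.0408, -0.0], -0.117]]
[[[0.0131, 0.0426, -0.0], -0.117], [[0.0081, 0.0439, -0.0], -0.117], [[0.0029, 0.0445, -0.0], -0.117], [[-0.0023, 0.0445, -0.0], -0.117], [[-0.0075, 0.0439, -0.0], -0.117]]
[[[-0.0126, 0.0428, -0.0], -0.117], [[-0.0175, 0.041, -0.0], -0.117]]
end [ 0.5725 -0.0095  0.14    0.6525]
```

>>> jog_arm([
  [[0, 0, 0.003], 0],
  [[0, 0, 0], 0],
])

```text
t: 12.2
tcp_pos: [0.5185, 0.3882, 0.0346]
ee_rot: [0.98, -0.199, 0.0, -0.0]
force: [-0.2, -0.2, -1.8]
gripper_width: 0.519
grasp_force: 61.3
```

>>> jog_arm([
  [[0, 0, 0], 0],
  [[0, 0, 0], 0],
  [[0, 0, 0], 0],
], fingers=0.07)

```text
t: 12.58
tcp_pos: [0.5186, 0.388, 0.0344]
ee_rot: [0.98, -0.199, 0.0, -0.0]
force: [-0.9, -0.2, -0.2]
gripper_width: 0.818
grasp_force: 0.0
```

>>> jog_arm([
  [[0, 0, -0.02], 0],
  [[0, 0, -0.034], 0],
  [[0, 0, -0.05], 0],
  [[0.023, 0.038, 0], -0.117],
  [[0.018, 0.041, 0], -0.117],
])

```text
t: 13.2
tcp_pos: [0.5316, 0.2995, 0.1407]
ee_rot: [0.997, -0.08, 0.001, -0.001]
force: [0.3, -0.5, -0.3]
gripper_width: 0.824
grasp_force: 0.0
```

>>> jog_arm([
  [[0.013, 0.043, 0], -0.117],
  [[0.008, 0.044, 0], -0.117],
  [[0.003, 0.044, 0], -0.117],
  [[-0.002, 0.044, 0], -0.117],
  [[-0.008, 0.044, 0], -0.117],
])

```text
t: 13.82
tcp_pos: [0.5604, 0.0774, 0.1399]
ee_rot: [0.978, 0.21, 0.001, -0.0]
force: [-0.1, -0.0, -0.6]
gripper_width: 0.818
grasp_force: 0.0
```

>>> jog_arm([
  [[-0.013, 0.043, 0], -0.117],
  [[-0.018, 0.041, 0], -0.117],
  [[0, 0, 0], 0],
  [[0, 0, 0], 0],
])

```text
t: 14.32
tcp_pos: [0.5711, -0.0098, 0.1392]
ee_rot: [0.947, 0.32, 0.001, -0.0]
force: [0.5, 0.8, -0.4]
gripper_width: 0.818
grasp_force: 0.0
```

Run:
```python
from plan import *
Cc=(.5725,-.0095)
print(bot.observe()["joints"])
plan([(*Cc,.125,.652),(*Cc,.048,.652,.04)])
```

```text
[-0.47680261  0.52157984  0.57945558  1.87278537 -0.37118572  0.85457459
 -0.63037638]
from [ 0.5711 -0.0098  0.1392  0.6512]
[[[0.0013, 0.0006, 0.0142], -0.001], [[-0.0, -0.0, 0.0385], 0.0], [[-0.0, -0.0, 0.0385], 0.0]]
end [ 0.5725 -0.0095  0.048   0.6522]
```

>>> jog_arm([
  [[0.001, 0, 0.014], 0],
  [[0, 0, 0.038], 0],
  [[0, 0, 0.038], 0],
  [[0, 0, 0], 0],
  [[0, 0, 0], 0],
])

```text
t: 14.95
tcp_pos: [0.572, -0.0088, 0.0488]
ee_rot: [0.947, 0.321, 0.0, 0.0]
force: [0.7, 0.3, 0.2]
gripper_width: 0.822
grasp_force: 0.0
```

>>> jog_arm([
  [[0, 0, 0], 0],
  [[0, 0, 0], 0],
  [[0, 0, 0], 0],
  [[0, 0, 0], 0],
  [[0, 0, 0], 0],
], fingers=0.03)

```text
t: 15.58
tcp_pos: [0.5731, -0.0092, 0.0502]
ee_rot: [0.947, 0.321, 0.002, 0.0]
force: [-0.8, -0.6, 7.1]
gripper_width: 0.519
grasp_force: 61.2
```

>>> jog_arm([
  [[0, 0, -0.02], 0],
  [[0, 0, -0.04], 0],
  [[0, 0, -0.04], 0],
  [[0, 0, 0], 0],
])

```text
t: 16.08
tcp_pos: [0.5744, -0.0097, 0.153]
ee_rot: [0.947, 0.32, 0.004, 0.001]
force: [0.8, 0.2, -0.7]
gripper_width: 0.516
grasp_force: 61.3
```

Run:
```python
from plan import *
plan([(.454,.305,.14,.65),(.454,.305,.036,.65,.04)])
```

```text
from [ 0.5744 -0.0097  0.153   0.6524]
[[[0.0136, -0.0462, 0.0019], 0.0], [[0.0136, -0.0462, 0.0019], 0.0], [[0.0136, -0.0462, 0.0018], 0.0], [[0.0136, -0.0461, 0.0019], 0.0], [[0.0136, -0.0462, 0.0018], 0.0]]
[[[0.0137, -0.0461, 0.0019], 0.0], [[0.0136, -0.0462, 0.0018], 0.0], [[0.0, 0.0, 0.0347], 0.001], [[0.0, 0.0, 0.0347], 0.001], [[0.0, 0.0, 0.0346], 0.001]]
end [0.4539 0.305  0.036  0.6494]
```

>>> jog_arm([
  [[0.014, -0.046, 0.002], 0],
  [[0.014, -0.046, 0.002], 0],
  [[0.014, -0.046, 0.002], 0],
  [[0.014, -0.046, 0.002], 0],
  [[0.014, -0.046, 0.002], 0],
])

```text
t: 16.7
tcp_pos: [0.4863, 0.2171, 0.1383]
ee_rot: [0.947, 0.321, -0.0, -0.0]
force: [0.8, -0.1, -0.8]
gripper_width: 0.518
grasp_force: 61.4
```

>>> jog_arm([
  [[0.014, -0.046, 0.002], 0],
  [[0.012, -0.046, 0], 0],
  [[0, 0, 0.034], 0],
  [[0, 0, 0.034], 0],
  [[0, 0, 0.022], 0],
])

```text
t: 17.32
tcp_pos: [0.4509, 0.3043, 0.0447]
ee_rot: [0.947, 0.321, -0.001, 0.0]
force: [0.6, 0.4, -0.4]
gripper_width: 0.519
grasp_force: 61.4
```

>>> jog_arm([
  [[0, 0, 0.008], 0],
  [[0, 0, 0.002], 0],
  [[0, 0, 0], 0],
  [[0, 0, 0], 0],
])

```text
t: 17.82
tcp_pos: [0.4529, 0.3051, 0.0372]
ee_rot: [0.947, 0.321, 0.001, -0.0]
force: [0.3, -0.3, -0.7]
gripper_width: 0.52
grasp_force: 61.4
```

Run:
```python
from plan import *
p=pose()
plan([(p[0],p[1],.17,p[3]),(.606,.022,.17,.65)])
```

```text
from [0.4529 0.3051 0.0372 0.6527]
[[[0.0, 0.0, -0.0443], -0.0], [[0.0, 0.0, -0.0442], -0.0], [[0.0, 0.0, -0.0443], -0.0], [[-0.0072, 0.0454, 0.0], 0.0], [[-0.0072, 0.0454, 0.0], 0.0]]
[[[-0.0072, 0.0454, 0.0], 0.0], [[-0.0072, 0.0454, 0.0], 0.0], [[-0.0072, 0.0454, 0.0], 0.0], [[-0.0071, 0.0455, 0.0], 0.0], [[-0.0072, 0.0454, 0.0], 0.0]]
end [0.606  0.022  0.17   0.6527]
```

>>> jog_arm([
  [[0, 0, 0.001], 0],
  [[0, 0, 0], 0],
])

```text
t: 18.08
tcp_pos: [0.4523, 0.3049, 0.0355]
ee_rot: [0.947, 0.321, 0.0, -0.0]
force: [-0.3, -0.0, -1.0]
gripper_width: 0.521
grasp_force: 61.4
```

>>> jog_arm([
  [[0, 0, 0], 0],
  [[0, 0, 0], 0],
  [[0, 0, 0], 0],
], fingers=0.07)

```text
t: 18.45
tcp_pos: [0.4524, 0.3048, 0.0354]
ee_rot: [0.947, 0.321, 0.0, -0.0]
force: [0.3, -0.2, -0.6]
gripper_width: 0.82
grasp_force: 0.0
```

>>> jog_arm([
  [[0, 0, -0.02], 0],
  [[0, 0, -0.044], 0],
  [[0, 0, -0.05], 0],
  [[0, 0, -0.02], 0],
  [[0, 0, 0], 0],
])

```text
t: 19.08
tcp_pos: [0.4536, 0.3057, 0.1723]
ee_rot: [0.947, 0.321, 0.002, -0.001]
force: [0.6, -0.4, 0.3]
gripper_width: 0.822
grasp_force: 0.0
```

Run:
```python
from plan import *; import cv2
from h import shot
print(pose())
a,b=shot("top","t2.png"),shot("scene","s2.png")
cv2.imwrite("pics/p2.png",np.vstack([cv2.resize(a[140:270,140:340],None,fx=2.5,fy=2.5)[:300],cv2.resize(b[190:290,260:460],None,fx=2.5,fy=2.5)]))
```

```text
[np.float64(0.4536046585069983), np.float64(0.3056565996585846), np.float64(0.17228080874216317), 0.6526895143147275]
```

View pics/p2.png

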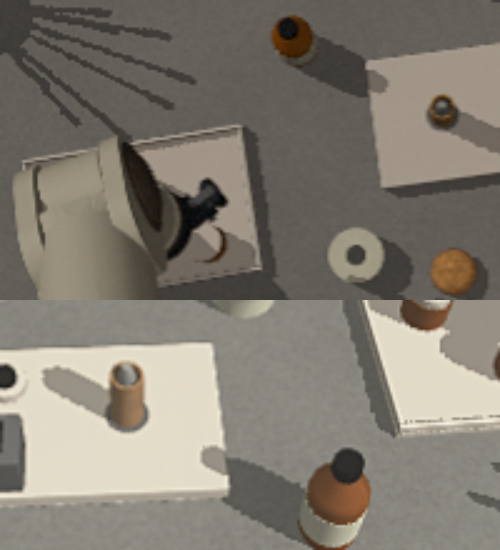

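Run:
```python
from plan import *
p=plan([(.6065,.022,.14,.65),(.6065,.022,.06,.65,.04)])
plan([(.6065,.022,.16,.65),(.431,-.358,.16,.65),(.431,-.358,.085,.65)],start=p)
```

```text
from [0.4519 0.3048 0.1695 0.653 ]
[[[-0.007, 0.0455, 0.0042], 0.0], [[-0.007, 0.0455, 0.0042], 0.0], [[-0.007, 0.0455, 0.0042], 0.0], [[-0.007, 0.0455, 0.0042], 0.0], [[-0.007, 0.0455, 0.0042], 0.0]]
[[[-0.007, 0.0455, 0.0043], 0.0], [[-0.007, 0.0455, 0.0042], 0.0], [[-0.0, 0.0, 0.0267], 0.001], [[-0.0, 0.0, 0.0267], 0.001], [[-0.0, 0.0, 0.0266], 0.001]]
end [0.6065 0.022  0.06   0.65  ]
from [0.6065 0.022  0.06   0.65  ]
[[[-0.0, 0.0, -0.05], 0.0], [[-0.0, 0.0, -0.05], 0.0], [[-0.0411, 0.0218, 0.0], 0.0], [[-0.0411, 0.0218, 0.0], 0.0], [[-0.0411, 0.0218, 0.0], 0.0]]
[[[-0.0411, 0.0218, 0.0], 0.0], [[-0.0411, 0.0218, 0.0], 0.0], [[-0.041, 0.0218, 0.0], 0.0], [[-0.0411, 0.0218, 0.0], 0.0], [[-0.041, 0.0219, 0.0], 0.0]]
[[[-0.0411, 0.0218, 0.0], 0.0], [[0.0, 0.0, 0.0375], 0.0], [[0.0, 0.0, 0.0375], 0.0]]
end [ 0.431 -0.358  0.085  0.65 ]
```

>>> jog_arm([
  [[-0.007, 0.046, 0.004], 0],
  [[-0.007, 0.046, 0.004], 0],
  [[-0.007, 0.046, 0.004], 0],
  [[-0.007, 0.045, 0.004], 0],
  [[-0.007, 0.045, 0.004], 0],
], fingers=0.055)

```text
t: 19.8
tcp_pos: [0.5625, 0.1008, 0.1477]
ee_rot: [0.947, 0.321, -0.001, 0.0]
force: [0.7, 0.0, 0.5]
gripper_width: 0.647
grasp_force: 0.0
```

>>> jog_arm([
  [[-0.007, 0.045, 0.004], 0],
  [[-0.007, 0.045, 0.004], 0],
  [[0, 0, 0], 0],
  [[0, 0, 0], 0],
])

```text
t: 20.3
tcp_pos: [0.6054, 0.0226, 0.1399]
ee_rot: [0.947, 0.32, -0.001, -0.0]
force: [-0.7, -1.1, -0.1]
gripper_width: 0.64
grasp_force: 0.0
```

Run:
```python
from plan import *
p=plan([(.6065,.022,.06,.65,.04)])
```

```text
from [0.6054 0.0226 0.1399 0.6523]
[[[0.0003, 0.0006, 0.0399], 0.001], [[0.0003, 0.0005, 0.04], 0.001]]
end [0.6065 0.022  0.06   0.6503]
```

>>> jog_arm([
  [[0.001, 0.001, 0.04], 0],
  [[0, 0, 0.04], 0],
  [[0, 0, 0], 0],
  [[0, 0, 0], 0],
])

```text
t: 20.8
tcp_pos: [0.6083, 0.0231, 0.0622]
ee_rot: [0.947, 0.321, 0.0, 0.0]
force: [1.1, 0.1, 0.9]
gripper_width: 0.643
grasp_force: 0.0
```

>>> jog_arm([
  [[0, 0, 0], 0],
  [[0, 0, 0], 0],
  [[0, 0, 0], 0],
  [[0, 0, 0], 0],
  [[0, 0, 0], 0],
], fingers=0.02)

```text
t: 21.42
tcp_pos: [0.6093, 0.0225, 0.0633]
ee_rot: [0.947, 0.321, 0.002, -0.0]
force: [-1.2, 0.8, 7.8]
gripper_width: 0.334
grasp_force: 58.9
```

>>> jog_arm([
  [[0, 0, -0.02], 0],
  [[0, 0, -0.045], 0],
  [[0, 0, -0.04], 0],
  [[0, 0, 0], 0],
  [[0, 0, 0], 0],
])

```text
t: 22.05
tcp_pos: [0.6078, 0.0224, 0.167]
ee_rot: [0.947, 0.321, 0.0, -0.0]
force: [0.1, -0.5, -0.1]
gripper_width: 0.335
grasp_force: 59.2
```

Run:
```python
from plan import *
p=plan([(.431,-.358,.16,.65),(.431,-.358,.085,.65)])
from h import shot
import cv2
a,b=shot("top"),shot("scene")
cv2.imwrite("pics/p3.png",cv2.resize(b[150:290,190:450],None,fx=2,fy=2))
```

```text
from [0.6078 0.0224 0.167  0.6529]
[[[-0.0413, 0.0216, 0.0008], 0.0], [[-0.0413, 0.0216, 0.0008], 0.0], [[-0.0413, 0.0216, 0.0008], 0.0], [[-0.0413, 0.0217, 0.0008], 0.0], [[-0.0413, 0.0216, 0.0008], 0.0]]
[[[-0.0413, 0.0217, 0.0008], 0.0], [[-0.0412, 0.0216, 0.0007], 0.0], [[-0.0413, 0.0217, 0.0008], 0.0], [[-0.0412, 0.0216, 0.0007], 0.0], [[-0.0, 0.0, 0.0375], 0.001]]
[[[-0.0, 0.0, 0.0375], 0.001]]
end [ 0.431  -0.358   0.085   0.6509]
```

View pics/p3.png

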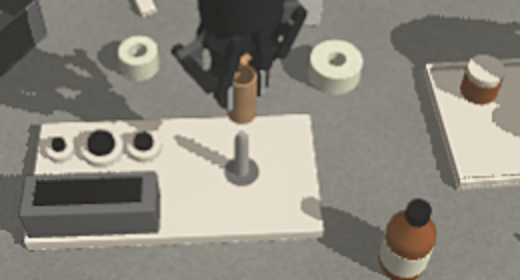

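The core is held clear of the bare spindle, whose tip is at scene crop (241,133). Next it goes to the tub.

>>> jog_arm([
  [[-0.041, 0.022, 0.001], 0],
  [[-0.041, 0.022, 0.001], 0],
  [[-0.041, 0.022, 0.001], 0],
  [[-0.041, 0.022, 0.001], 0],
  [[-0.041, 0.022, 0.001], 0],
])

```text
t: 22.78
tcp_pos: [0.5104, -0.1908, 0.1603]
ee_rot: [0.947, 0.321, -0.001, -0.0]
force: [-0.4, -0.6, 0.4]
gripper_width: 0.333
grasp_force: 59.2
```

>>> jog_arm([
  [[-0.042, 0.021, 0], 0],
  [[-0.042, 0.021, 0], 0],
  [[-0.042, 0.021, 0], 0],
  [[-0.041, 0.021, 0], 0],
  [[0, 0, 0.04], 0],
])

```text
t: 23.4
tcp_pos: [0.4288, -0.3641, 0.123]
ee_rot: [0.948, 0.317, 0.001, 0.003]
force: [0.8, 0.6, -0.1]
gripper_width: 0.339
grasp_force: 59.2
```

>>> jog_arm([
  [[0, 0, 0.04], 0],
  [[0, 0, 0], 0],
  [[0, 0, 0], 0],
])

```text
t: 23.78
tcp_pos: [0.4302, -0.3583, 0.0818]
ee_rot: [0.947, 0.321, -0.0, 0.0]
force: [1.5, -0.7, 0.6]
gripper_width: 0.335
grasp_force: 59.2
```

>>> jog_arm([
  [[0, 0, 0], 0],
  [[0, 0, 0], 0],
  [[0, 0, 0], 0],
], fingers=0.06)

```text
t: 24.15
tcp_pos: [0.4308, -0.358, 0.0821]
ee_rot: [0.947, 0.321, 0.001, 0.0]
force: [-0.4, -0.3, 0.6]
gripper_width: 0.703
grasp_force: 0.0
```

>>> jog_arm([
  [[0, 0, -0.04], 0],
  [[0, 0, -0.05], 0],
  [[0, 0, -0.02], 0],
  [[0, 0, 0], 0],
], fingers=0.085)

```text
t: 24.65
tcp_pos: [0.4312, -0.3583, 0.1928]
ee_rot: [0.947, 0.321, 0.001, 0.001]
force: [-0.2, 0.2, -0.5]
gripper_width: 0.998
grasp_force: 0.0
```

Run:
```python
from plan import *
print(pose())
from h import shot
import cv2
a,b=shot("top","t4.png"),shot("scene","s4.png")
cv2.imwrite("pics/p4.png",np.hstack([cv2.resize(b[110:290,110:390],None,fx=1.4,fy=1.4)[:240],cv2.resize(a[150:300,255:500],None,fx=1.6,fy=1.6)]))
cv2.imwrite("pics/p5.png",np.vstack([cv2.resize(a[150:270,270:410],None,fx=4,fy=4)[:300],cv2.resize(b[160:250,240:380],None,fx=4,fy=4)[:300]]))
```

```text
[np.float64(0.43117328761531015), np.float64(-0.35831047594183685), np.float64(0.19275834348538642), 0.6532093110180089]
```

View pics/p4.png

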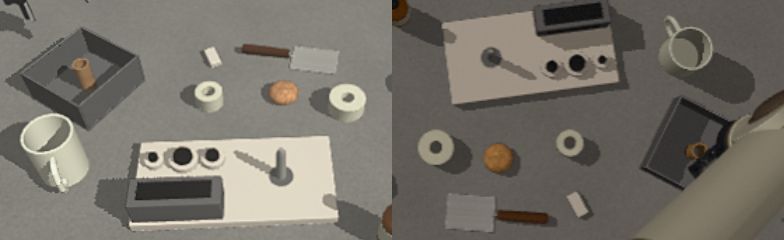

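View pics/p5.png

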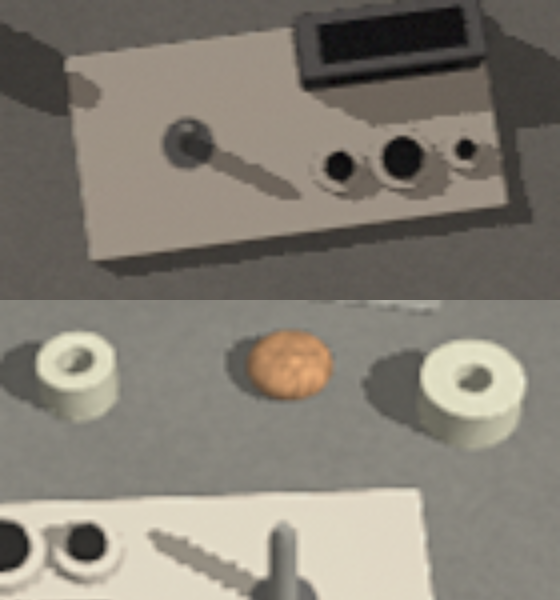

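The core stands in the tub, both rolls are where they were, and the spindle flange is at about (187,143) in the top crop. Next I measure the spindle and rolls precisely with masks.

```bash
cat > rolls.py <<'E'
from h import *
np.set_printoptions(precision=4,suppress=True)
def roll(n,im,guess):
    "top-ring hole centre: dark blob enclosed by the cream ring next to the expected pixel"
    u,v=[int(round(c)) for c in proj(n,guess)]
    w=im[v-16:v+17,u-16:u+17].astype(int); k=cv2.resize(w.astype(np.uint8),None,fx=6,fy=6,interpolation=cv2.INTER_CUBIC).astype(int)
    m=((k[...,1]-k[...,0]>10)&(k[...,1]>100)&(k[...,2]-k[...,1]<8)).astype(np.uint8)
    cs,h=cv2.findContours(m,cv2.RETR_CCOMP,cv2.CHAIN_APPROX_NONE)
    out=[]
    for c,hh in zip(cs,h[0]):
        if cv2.contourArea(c)>200:
            (x,y),(a,b),_=cv2.fitEllipse(c); out.append((hh[3]>=0,u-16+(x+.5)/6-.5,v-16+(y+.5)/6-.5,a/6,b/6))
    return out
if __name__=="__main__":
    a,b=shot("top"),shot("scene")
    for nm,g in(("wide",(.4375,.124,.032)),("slim",(.4465,-.1248,.032))):
        for n,im in(("top",a),("scene",b)):
            for o in roll(n,im,g): print(nm,n,"hole" if o[0] else "outer",np.round(o[1:],2),onz(n,o[1:3],.032)[:2])
E
python3 rolls.py
python3 - <<'E'
from h import *
np.set_printoptions(precision=4,suppress=True)
a,b=cv2.imread("pics/t4.png"),cv2.imread("pics/s4.png")
print("flange top",onz("top",(270+187.5/4-.5,150+143.5/4-.5),.021))
for n,im in(("top",a),("scene",b)):
    u,v=[int(round(c)) for c in proj(n,(.608,.022,.02))]
    k=cv2.resize(im[v-26:v+15,u-15:u+16],None,fx=6,fy=6,interpolation=cv2.INTER_CUBIC)
    cv2.imwrite(f"pics/sp_{n}.png",k); print(n,u-15,v-26)
A=cv2.imread("pics/sp_top.png");B=cv2.imread("pics/sp_scene.png");cv2.imwrite("pics/sp.png",cv2.resize(np.hstack([A,B]),None,fx=2,fy=2))
E
```

```text
wide top outer [281.81 241.56  22.03  22.55] [0.4366 0.1247]
wide top hole [281.93 241.58   7.79   8.2 ] [0.4366 0.1243]
wide scene outer [357.54 182.53  27.59  27.95] [0.4505 0.1225]
wide scene hole [358.51 179.49   4.63   6.49] [0.4401 0.1247]
slim top outer [365.6  238.75  16.63  17.21] [ 0.4461 -0.1243]
slim top hole [365.66 238.73   7.53   8.22] [ 0.4461 -0.1244]
slim scene outer [259.38 178.34  20.57  24.19] [ 0.46   -0.1218]
slim scene hole [260.17 175.35   2.68   6.21] [ 0.4498 -0.1216]
flange top [0.608 0.023 0.021]
top 302 159
scene 296 209
```

View pics/sp.png

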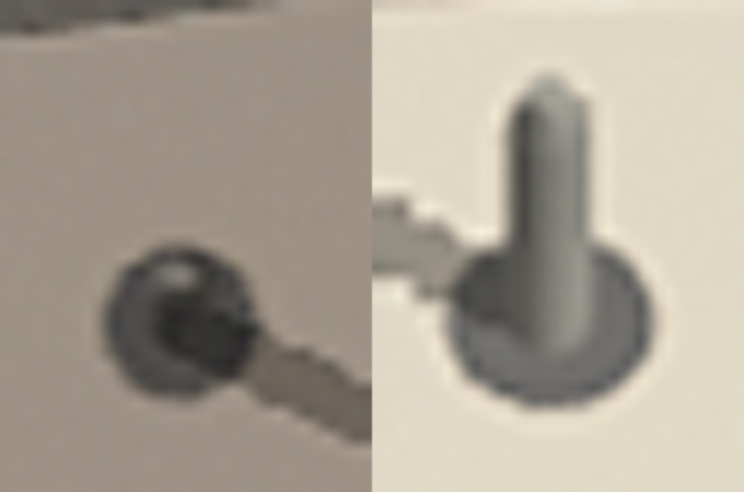

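The spindle crops show the flange centre at (180,322) in both views, with the tip at (181,268) in top and (177,82) in scene.

Run:
```python
from h import *; from plan import *
np.set_printoptions(precision=4,suppress=True)
t=lambda u,v:(302+(u+.5)/12-.5,159+(v+.5)/12-.5); s=lambda u,v:(296+(u+.5)/12-.5,209+(v+.5)/12-.5)
print("flange",tri(t(180,322),s(179,322)),onz("top",t(180,322),.021),onz("scene",s(179,322),.021))
print("tip",tri(t(181,266),s(177,82)),onz("top",t(181,266),.092),onz("scene",s(177,82),.092))
print("wide",tri((281.93,241.58),(358.51,179.49)),"slim",tri((365.66,238.73),(260.17,175.35)))
p=plan([(.437,.1245,.12,.65)])
```

```text
flange (array([0.6085, 0.0218, 0.0181]), np.float64(0.0007757613893567774)) [0.608  0.0225 0.021 ] [0.6105 0.0212 0.021 ]
tip (array([0.6096, 0.0215, 0.0947]), np.float64(0.0004962171069668339)) [0.61  0.022 0.092] [0.6076 0.0208 0.092 ]
wide (array([0.4367, 0.1248, 0.0284]), np.float64(0.0001699139422614525)) slim (array([ 0.4462, -0.1238,  0.0279]), np.float64(0.0010530183251018321))
from [ 0.4295 -0.357   0.1897  0.653 ]
[[[0.0299, -0.0378, 0.007], 0.0], [[0.0298, -0.0378, 0.007], 0.0], [[0.0299, -0.0378, 0.007], 0.0], [[0.0298, -0.0378, 0.007], 0.0], [[0.0299, -0.0378, 0.007], 0.0]]
[[[0.0298, -0.0378, 0.0069], 0.0], [[0.0299, -0.0378, 0.007], 0.0], [[0.0298, -0.0378, 0.0069], 0.0], [[0.0299, -0.0377, 0.007], 0.0], [[0.0298, -0.0378, 0.0069], 0.0]]
end [0.437  0.1245 0.12   0.653 ]
```

>>> jog_arm([
  [[0.03, -0.038, 0.007], 0],
  [[0.03, -0.038, 0.007], 0],
  [[0.03, -0.038, 0.007], 0],
  [[0.03, -0.038, 0.007], 0],
  [[0.03, -0.038, 0.007], 0],
], fingers=0.085)

```text
t: 25.48
tcp_pos: [0.433, -0.1142, 0.1551]
ee_rot: [0.947, 0.321, -0.001, -0.0]
force: [0.9, 0.4, 0.4]
gripper_width: 0.999
grasp_force: 0.0
```

>>> jog_arm([
  [[0.03, -0.038, 0.007], 0],
  [[0.03, -0.038, 0.007], 0],
  [[0.03, -0.038, 0.007], 0],
  [[0.029, -0.037, 0.007], 0],
  [[0.029, -0.037, 0.007], 0],
])

```text
t: 26.1
tcp_pos: [0.4364, 0.1246, 0.1201]
ee_rot: [0.947, 0.321, -0.001, 0.0]
force: [0.1, -0.3, 0.5]
gripper_width: 0.995
grasp_force: 0.0
```

>>> jog_arm([
  [[0, 0, 0], 0],
  [[0, 0, 0], 0],
  [[0, 0, 0], 0],
])

```text
t: 26.48
tcp_pos: [0.4372, 0.1218, 0.121]
ee_rot: [0.948, 0.319, -0.0, 0.0]
force: [1.1, 1.0, 0.2]
gripper_width: 0.997
grasp_force: 0.0
```

```bash
python3 - <<'E'
from plan import *
p=plan([(.4375,.1246,.07,.65),(.4375,.1246,.026,.65)])
E
python3 rolls.py
```

```text
from [0.4372 0.1218 0.121  0.6504]
[[[0.001, -0.001, 0.0255], 0.0], [[0.0009, -0.001, 0.0255], 0.0], [[0.0, -0.0, 0.044], 0.0]]
end [0.4375 0.1246 0.026  0.6504]
wide top outer [270.85 240.15  10.95  33.05] [0.4406 0.1573]
wide top hole [269.95 247.06   3.82   4.81] [0.4202 0.1596]
wide top outer [284.92 227.39   4.33   5.27] [0.4788 0.116 ]
wide scene outer [357.51 182.55  27.68  28.01] [0.4505 0.1224]
slim top outer [365.6  238.75  16.69  17.28] [ 0.4461 -0.1243]
slim top hole [365.64 238.74   7.46   8.17] [ 0.4461 -0.1244]
slim scene outer [259.24 178.46  20.96  24.03] [ 0.4604 -0.122 ]
slim scene hole [260.22 175.28   2.56   6.06] [ 0.4495 -0.1216]
```

>>> jog_arm([
  [[0.002, -0.002, 0.03], 0],
  [[0, 0, 0.035], 0],
  [[0, 0, 0.025], 0],
  [[0, 0, 0.004], 0],
  [[0, 0, 0], 0],
])

```text
t: 27.2
tcp_pos: [0.4381, 0.1257, 0.0277]
ee_rot: [0.947, 0.32, 0.0, 0.0]
force: [-0.3, -0.6, 0.7]
gripper_width: 0.992
grasp_force: 0.0
```

>>> jog_arm([
  [[0, 0, 0], 0],
  [[0, 0, 0], 0],
])

```text
t: 27.45
tcp_pos: [0.4384, 0.1265, 0.0282]
ee_rot: [0.947, 0.321, 0.001, -0.0]
force: [-0.1, 0.1, 0.8]
gripper_width: 0.997
grasp_force: 0.0
```

>>> jog_arm([
  [[0, 0, 0], 0],
  [[0, 0, 0], 0],
  [[0, 0, 0], 0],
  [[0, 0, 0], 0],
  [[0, 0, 0], 0],
], fingers=0.04)

```text
t: 28.08
tcp_pos: [0.4383, 0.1264, 0.0286]
ee_rot: [0.947, 0.32, 0.001, -0.0]
force: [-3.4, -0.3, 15.7]
gripper_width: 0.755
grasp_force: 61.6
```

>>> jog_arm([
  [[0, 0, -0.03], 0],
  [[0, 0, -0.05], 0],
  [[0, 0, -0.05], 0],
  [[0, 0, 0], 0],
  [[0, 0, 0], 0],
])

```text
t: 28.7
tcp_pos: [0.437, 0.1265, 0.157]
ee_rot: [0.947, 0.321, -0.0, -0.0]
force: [-0.1, 0.5, -1.2]
gripper_width: 0.753
grasp_force: 67.4
```

```bash
python3 - <<'E'
from plan import *
p=plan([(.609,.0218,.155,.65)])
E
python3 rolls.py|grep "wide scene"
```

```text
from [0.437  0.1265 0.157  0.6534]
[[[0.0146, 0.0375, 0.0004], 0.001], [[0.0146, 0.0375, 0.0004], 0.001], [[0.0147, 0.0375, 0.0004], 0.001], [[0.0147, 0.0375, 0.0004], 0.001], [[0.0147, 0.0375, 0.0004], 0.001]]
end [0.609  0.0218 0.155  0.6484]
```

>>> jog_arm([
  [[0.015, 0.038, 0], 0],
  [[0.015, 0.038, 0], 0],
  [[0.015, 0.037, 0], 0],
  [[0.015, 0.037, 0], 0],
  [[0.015, 0.037, 0], 0],
])

```text
t: 29.42
tcp_pos: [0.6107, 0.0224, 0.1549]
ee_rot: [0.947, 0.321, -0.002, -0.0]
force: [0.0, -0.1, -1.1]
gripper_width: 0.756
grasp_force: 67.4
```

>>> jog_arm([
  [[0, 0, 0], 0],
  [[0, 0, 0.01], 0],
  [[0, 0, 0.01], 0],
  [[0, 0, 0], 0],
  [[0, 0, 0], 0],
])

```text
t: 30.05
tcp_pos: [0.6106, 0.0237, 0.1373]
ee_rot: [0.947, 0.321, -0.0, -0.0]
force: [0.6, 1.0, -0.7]
gripper_width: 0.753
grasp_force: 67.4
```

Run:
```python
from plan import *
p=plan([(.6105,.023,.11,.65),(.6105,.023,.05,.65,.02)],step=.012)
from h import shot
import cv2
b=shot("scene");a=shot("top")
cv2.imwrite("pics/p6.png",cv2.resize(b[185:255,270:380],None,fx=6,fy=6))
```

```text
from [0.6106 0.0237 0.1373 0.6536]
[[[-0.0002, 0.0002, 0.0091], 0.001], [[-0.0002, 0.0002, 0.0091], 0.001], [[-0.0001, 0.0001, 0.0091], 0.001], [[-0.0, 0.0, 0.02], 0.0], [[-0.0, 0.0, 0.02], 0.0]]
[[[-0.0, 0.0, 0.02], 0.0]]
end [0.6105 0.023  0.05   0.6506]
```

View pics/p6.png

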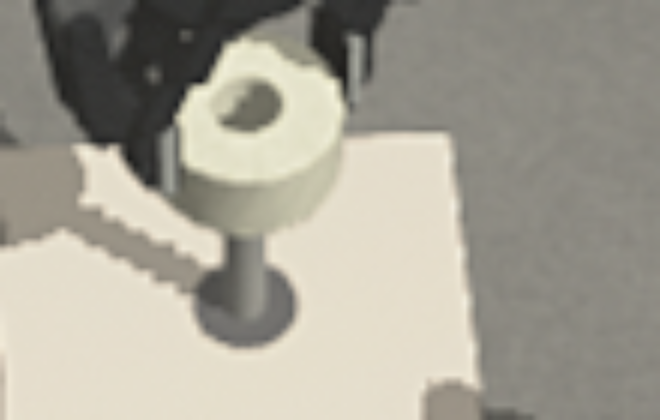

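The hole of the held roll is at crop (247,105); now to check it against the spindle.

Run:
```python
from h import *
for z in(.139,.141): print(onz("scene",(310.75,202.1),z))
```

```text
[0.60939459 0.02208952 0.139     ]
[0.61099998 0.02225361 0.141     ]
```

>>> jog_arm([
  [[0, 0, 0.009], 0],
  [[0, 0, 0.009], 0],
  [[0, 0, 0.006], 0],
  [[0, 0, 0], 0],
])

```text
t: 30.65
tcp_pos: [0.6103, 0.0231, 0.1124]
ee_rot: [0.947, 0.321, -0.001, -0.0]
force: [-0.4, -0.3, -1.7]
gripper_width: 0.752
grasp_force: 67.4
```

>>> jog_arm([
  [[0, 0, 0.015], 0],
  [[0, 0, 0.015], 0],
  [[0, 0, 0], 0],
])

```text
t: 31.02
tcp_pos: [0.6094, 0.0232, 0.0813]
ee_rot: [0.947, 0.321, -0.002, -0.0]
force: [-1.1, -0.2, -1.3]
gripper_width: 0.753
grasp_force: 67.4
```

>>> jog_arm([
  [[0, 0, 0.012], 0],
  [[0, 0, 0.012], 0],
  [[0, 0, 0.005], 0],
  [[0, 0, 0], 0],
  [[0, 0, 0], 0],
])

```text
t: 31.65
tcp_pos: [0.6112, 0.0231, 0.0546]
ee_rot: [0.947, 0.321, 0.0, 0.0]
force: [0.0, -0.3, -1.2]
gripper_width: 0.756
grasp_force: 67.4
```

>>> jog_arm([
  [[0, 0, 0.004], 0],
  [[0, 0, 0.001], 0],
  [[0, 0, 0], 0],
  [[0, 0, 0], 0],
])

```text
t: 32.15
tcp_pos: [0.611, 0.0233, 0.0494]
ee_rot: [0.947, 0.321, 0.0, 0.0]
force: [0.2, 0.3, -1.3]
gripper_width: 0.754
grasp_force: 67.4
```

>>> jog_arm([
  [[0, 0, 0], 0],
  [[0, 0, 0], 0],
  [[0, 0, 0], 0],
  [[0, 0, 0], 0],
], fingers=0.085)

```text
t: 32.65
tcp_pos: [0.611, 0.0232, 0.0494]
ee_rot: [0.947, 0.321, 0.0, 0.0]
force: [1.2, -0.2, 0.5]
gripper_width: 0.997
grasp_force: 0.0
```

>>> jog_arm([
  [[0, 0, -0.02], 0],
  [[0, 0, -0.04], 0],
  [[0, 0, -0.04], 0],
  [[0, 0, 0], 0],
  [[0, 0, 0], 0],
])

```text
t: 33.28
tcp_pos: [0.6109, 0.0234, 0.1501]
ee_rot: [0.947, 0.321, 0.0, -0.0]
force: [-0.0, 0.7, -0.1]
gripper_width: 0.99
grasp_force: 0.0
```

```bash
python3 - <<'E'
from plan import *
p=plan([(.447,-.124,.12,.65)])
from h import shot
import cv2
b=shot("scene");a=shot("top")
cv2.imwrite("pics/p7.png",np.hstack([cv2.resize(b[160:260,230:380],None,fx=3,fy=3),cv2.resize(a[150:250,280:400],None,fx=3,fy=3)]))
E
python3 rolls.py | grep slim
```

```text
from [0.6109 0.0234 0.1501 0.653 ]
[[[-0.0439, 0.0035, 0.006], 0.001], [[-0.044, 0.0036, 0.006], 0.001], [[-0.0439, 0.0036, 0.006], 0.001], [[-0.0439, 0.0036, 0.006], 0.001], [[-0.044, 0.0037, 0.0061], 0.001]]
end [ 0.447 -0.124  0.12   0.648]
slim top outer [365.47 239.31  15.37  17.34] [ 0.4444 -0.1239]
slim top hole [365.94 238.35   7.65   9.58] [ 0.4473 -0.1253]
slim scene outer [259.23 178.37  21.07  23.84] [ 0.4601 -0.1221]
slim scene hole [260.07 175.23   2.73   5.65] [ 0.4494 -0.1219]
```

View pics/p7.png

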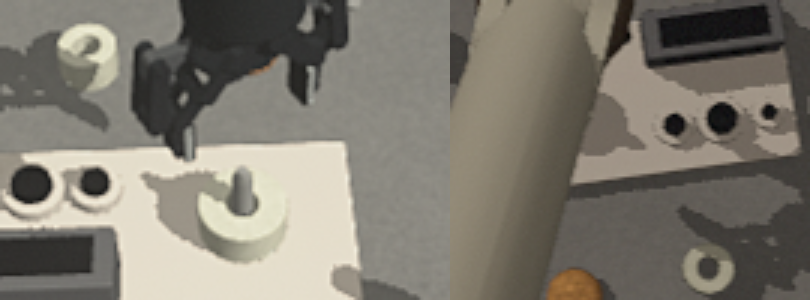

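The wide roll sits on the spindle at scene crop (241,210), and the slim roll has not moved. On to the slim one.

>>> jog_arm([
  [[-0.044, 0.004, 0.006], 0],
  [[-0.044, 0.004, 0.006], 0],
  [[-0.044, 0.003, 0.006], 0],
  [[-0.044, 0.003, 0.006], 0],
  [[-0.044, 0.003, 0.006], 0],
], fingers=0.075)

```text
t: 34.1
tcp_pos: [0.4449, -0.1248, 0.1187]
ee_rot: [0.947, 0.321, -0.001, -0.0]
force: [0.7, -0.3, -0.3]
gripper_width: 0.879
grasp_force: 0.0
```

>>> jog_arm([
  [[0, 0, 0], 0],
  [[0, 0, 0], 0],
  [[0, 0, 0], 0],
])

```text
t: 34.48
tcp_pos: [0.4475, -0.1232, 0.1193]
ee_rot: [0.947, 0.321, 0.0, 0.0]
force: [-1.0, 0.9, 0.4]
gripper_width: 0.874
grasp_force: 0.0
```

```bash
python3 - <<'E'
from plan import *
p=plan([(.4465,-.124,.07,.65),(.4465,-.124,.027,.65)])
E
python3 rolls.py | grep slim
```

```text
from [ 0.4475 -0.1232  0.1193  0.6545]
[[[-0.0013, 0.0, 0.0493], 0.005], [[0.0, 0.0, 0.043], -0.0]]
end [ 0.4465 -0.124   0.027   0.6495]Traceback (most recent call last):
  File "rolls.py", line 18, in <module>
    for o in roll(n,im,g): print(nm,n,"hole" if o[0] else "outer",np.round(o[1:],2),onz(n,o[1:3],.032)[:2])
             ~~~~^^^^^^^^
  File "rolls.py", line 10, in roll
    for c,hh in zip(cs,h[0]):
                       ~^^^
TypeError: 'NoneType' object is not subscriptable
```

```bash
python3 -c "
from rolls import *
print(roll('scene',shot('scene'),(.4465,-.1248,.032)))"
```

```text
[(np.False_, 259.2282307942708, 178.44134648640951, 20.996449788411457, 24.033650716145832), (np.True_, 260.2060139973958, 175.29483286539713, 2.6193703015645347, 6.076916376749675)]
```

Unmoved. Descend, grip and lift.

>>> jog_arm([
  [[-0.001, 0, 0.035], 0],
  [[0, 0, 0.035], 0],
  [[0, 0, 0.018], 0],
  [[0, 0, 0.004], 0],
  [[0, 0, 0], 0],
])

```text
t: 35.25
tcp_pos: [0.4462, -0.1248, 0.0277]
ee_rot: [0.947, 0.321, 0.0, 0.0]
force: [-0.4, -0.7, -0.1]
gripper_width: 0.876
grasp_force: 0.0
```

>>> jog_arm([
  [[0, 0, 0], 0],
  [[0, 0, 0], 0],
])

```text
t: 35.5
tcp_pos: [0.4464, -0.1246, 0.0281]
ee_rot: [0.947, 0.321, 0.001, 0.0]
force: [0.1, -0.3, 0.1]
gripper_width: 0.879
grasp_force: 0.0
```

>>> jog_arm([
  [[0, 0, 0], 0],
  [[0, 0, 0], 0],
  [[0, 0, 0], 0],
  [[0, 0, 0], 0],
  [[0, 0, 0], 0],
], fingers=0.03)

```text
t: 36.12
tcp_pos: [0.4461, -0.1246, 0.0282]
ee_rot: [0.947, 0.321, 0.001, -0.0]
force: [-2.5, 1.0, 11.9]
gripper_width: 0.57
grasp_force: 59.9
```

>>> jog_arm([
  [[0, 0, -0.03], 0],
  [[0, 0, -0.05], 0],
  [[0, 0, -0.05], 0],
  [[0, 0, 0], 0],
  [[0, 0, 0], 0],
])

```text
t: 36.75
tcp_pos: [0.4453, -0.124, 0.1571]
ee_rot: [0.947, 0.321, 0.0, -0.0]
force: [-0.6, -0.1, -0.7]
gripper_width: 0.567
grasp_force: 62.2
```

Run:
```python
from plan import *
p=plan([(.6095,.022,.155,.65)])
```

```text
from [ 0.4453 -0.124   0.1571  0.6533]
[[[0.0438, -0.0032, 0.0004], 0.001], [[0.0438, -0.0033, 0.0004], 0.001], [[0.0438, -0.0033, 0.0004], 0.001], [[0.0438, -0.0034, 0.0005], 0.001], [[0.0438, -0.0034, 0.0004], 0.001]]
end [0.6095 0.022  0.155  0.6483]
```

>>> jog_arm([
  [[0.044, -0.003, 0], 0],
  [[0.044, -0.003, 0], 0],
  [[0.044, -0.003, 0], 0],
  [[0.044, -0.004, 0], 0],
  [[0.043, -0.004, 0], 0],
])

```text
t: 37.38
tcp_pos: [0.6089, 0.0229, 0.1548]
ee_rot: [0.947, 0.321, -0.002, -0.0]
force: [0.3, -0.1, 0.3]
gripper_width: 0.567
grasp_force: 62.2
```

>>> jog_arm([
  [[0, 0, 0], 0],
  [[0, 0, 0.01], 0],
  [[0, 0, 0.01], 0],
  [[0, 0, 0], 0],
  [[0, 0, 0], 0],
])

```text
t: 38.0
tcp_pos: [0.6091, 0.0214, 0.1373]
ee_rot: [0.947, 0.32, -0.0, 0.0]
force: [-0.8, -0.3, 0.2]
gripper_width: 0.567
grasp_force: 62.2
```

Run:
```python
from plan import *
from rolls import *
p=pose(); z=p[2]+.032-.0283; b=shot("scene","s8.png")
plan([(.6095,.022,p[2],.65)])
for o in roll("scene",b,(.6095,.022,z)): print(o,onz("scene",o[1:3],z))
```

```text
from [0.6093 0.0215 0.1376 0.652 ]
[[[0.0004, -0.0003, 0.0003], 0.002]]
end [0.6095 0.022  0.1373 0.65  ]
(np.False_, 311.4200553894043, 208.2627182006836, 29.082077026367188, 30.545054117838543) [0.6265 0.0251 0.141 ]
```

>>> jog_arm([
  [[0, 0, 0.009], 0],
  [[0, 0, 0.009], 0],
  [[0, 0, 0.006], 0],
  [[0, 0, 0], 0],
])

```text
t: 38.55
tcp_pos: [0.6087, 0.022, 0.1125]
ee_rot: [0.947, 0.321, -0.001, -0.0]
force: [-0.5, 0.4, -1.2]
gripper_width: 0.57
grasp_force: 62.2
```

>>> jog_arm([
  [[0, 0, 0.012], 0],
  [[0, 0, 0.012], 0],
  [[0, 0, 0.002], 0],
  [[0, 0, 0], 0],
  [[0, 0, 0], 0],
])

```text
t: 39.17
tcp_pos: [0.6096, 0.0219, 0.0876]
ee_rot: [0.947, 0.321, 0.0, 0.0]
force: [0.6, -0.3, 0.1]
gripper_width: 0.567
grasp_force: 62.2
```

>>> jog_arm([
  [[0, 0, 0.004], 0],
  [[0, 0, 0.002], 0],
  [[0, 0, 0], 0],
  [[0, 0, 0], 0],
])

```text
t: 39.67
tcp_pos: [0.6093, 0.022, 0.0813]
ee_rot: [0.947, 0.321, 0.0, 0.0]
force: [0.4, 0.9, -0.4]
gripper_width: 0.572
grasp_force: 62.2
```

>>> jog_arm([
  [[0, 0, 0], 0],
  [[0, 0, 0], 0],
  [[0, 0, 0], 0],
  [[0, 0, 0], 0],
], fingers=0.08)

```text
t: 40.17
tcp_pos: [0.6094, 0.022, 0.0814]
ee_rot: [0.947, 0.321, 0.0, 0.0]
force: [0.1, -0.2, -0.0]
gripper_width: 0.936
grasp_force: 0.0
```

>>> jog_arm([
  [[0, 0, -0.02], 0],
  [[0, 0, -0.04], 0],
  [[0, 0, -0.04], 0],
  [[0, 0, 0], 0],
  [[0, 0, 0], 0],
])

```text
t: 40.8
tcp_pos: [0.6093, 0.0222, 0.182]
ee_rot: [0.947, 0.321, 0.0, -0.0]
force: [-0.1, 0.2, 0.2]
gripper_width: 0.938
grasp_force: 0.0
```

Run:
```python
from plan import *
p=plan([(.602,-.188,.13,.65)])
from h import shot
import cv2
b=shot("scene");a=shot("top","t9.png")
cv2.imwrite("pics/p9.png",cv2.resize(b[160:260,200:400],None,fx=4,fy=4))
```

```text
from [0.6093 0.0222 0.182  0.6529]
[[[-0.0267, 0.0325, 0.0104], 0.001], [[-0.0267, 0.0325, 0.0104], 0.001], [[-0.0266, 0.0326, 0.0104], 0.001], [[-0.0266, 0.0326, 0.0104], 0.001], [[-0.0265, 0.0326, 0.0104], 0.001]]
end [ 0.602  -0.188   0.13    0.6479]
```

View pics/p9.png

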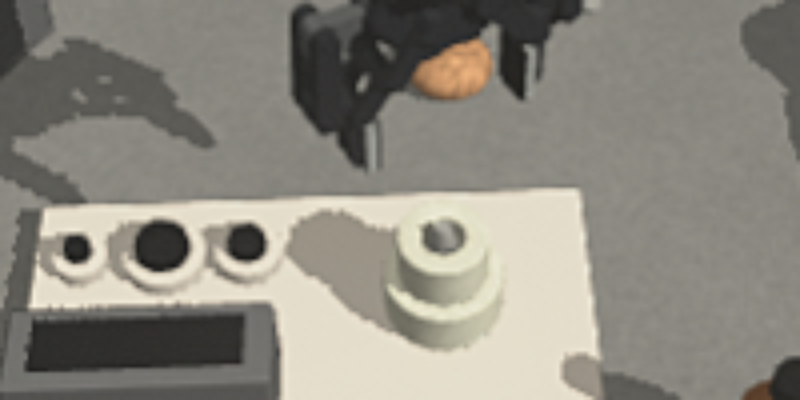

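Both rolls are seated, with the slim roll's hole at crop (443,237). I'll close the fingers and move above the small key.

>>> jog_arm([
  [[-0.027, 0.033, 0.01], 0],
  [[-0.027, 0.033, 0.01], 0],
  [[-0.027, 0.032, 0.01], 0],
  [[-0.027, 0.032, 0.01], 0],
  [[-0.026, 0.032, 0.01], 0],
], fingers=0.0)

```text
t: 41.52
tcp_pos: [0.6002, -0.1892, 0.1297]
ee_rot: [0.947, 0.321, -0.001, -0.001]
force: [0.4, 0.2, -0.2]
gripper_width: 0.0
grasp_force: 0.0
```

>>> jog_arm([
  [[0, 0, 0.03], 0],
  [[0, 0, 0.02], 0],
  [[0, 0, 0], 0],
  [[0, 0, 0], 0],
])

```text
t: 42.02
tcp_pos: [0.6018, -0.1874, 0.0817]
ee_rot: [0.947, 0.321, 0.0, 0.0]
force: [-0.0, 0.5, 0.3]
gripper_width: -0.001
grasp_force: 0.0
```

Run:
```python
from h import *;from plan import *
np.set_printoptions(precision=4,suppress=True)
K={'small':((386.06,186.82),(218.62,221.73)),'large':((370.1,188.83),(239.71,221.32)),'medium':((354.5,191.17),(261.21,220.58))}
for k,(a,b) in K.items(): print(k,*tri(a,b))
print(bot.observe()["gripper_width"]);plan([(.6025,-.188,.07,.65)])
```

```text
small [ 0.6026 -0.1881  0.0347] 0.0010565920240047922
large [ 0.5964 -0.1403  0.0341] 0.0014455842443361615
medium [ 0.589  -0.0928  0.0332] 0.0008781368346185922
-0.0013237323029756398
from [ 0.6018 -0.1874  0.0817  0.6541]
[[[0.0002, 0.0009, 0.0117], 0.004]]
end [ 0.6025 -0.188   0.07    0.6501]
```

>>> jog_arm([
  [[0, 0.001, 0.01], 0],
  [[0, 0, 0.008], 0],
  [[0, 0, 0], 0],
  [[0, 0, 0], 0],
])

```text
t: 42.52
tcp_pos: [0.6019, -0.1889, 0.0634]
ee_rot: [0.947, 0.321, 0.0, 0.0]
force: [0.7, -1.1, 0.5]
gripper_width: -0.001
grasp_force: 0.0
```

>>> jog_arm([
  [[0, 0, 0.004], 0],
  [[0, 0, 0], 0],
  [[0, 0, 0], 0],
])

```text
t: 42.9
tcp_pos: [0.6023, -0.1891, 0.0597]
ee_rot: [0.947, 0.321, 0.0, 0.0]
force: [1.4, -1.0, 1.7]
gripper_width: 0.001
grasp_force: 0.9
```

>>> jog_arm([
  [[0, 0, 0.003], 0],
  [[0, 0, 0], 0],
  [[0, 0, 0], 0],
])

```text
t: 43.28
tcp_pos: [0.6023, -0.1891, 0.0566]
ee_rot: [0.947, 0.321, 0.0, 0.0]
force: [0.6, -1.1, 3.6]
gripper_width: 0.006
grasp_force: 1.6
```

>>> jog_arm([
  [[0, 0, 0.003], 0],
  [[0, 0, 0], 0],
  [[0, 0, 0], 0],
])

```text
t: 43.65
tcp_pos: [0.6023, -0.1892, 0.0549]
ee_rot: [0.947, 0.321, 0.001, 0.0]
force: [-2.4, 0.1, 15.0]
gripper_width: -0.003
grasp_force: 7.2
```

The small key went to its stop: the force rose along the spring, then jumped to 15 N. Next is the medium key.

>>> jog_arm([
  [[0, 0, -0.015], 0],
  [[0, 0, -0.02], 0],
  [[0.024, -0.042, 0], 0],
  [[0.024, -0.042, 0], 0],
  [[0, 0, 0], 0],
])

```text
t: 44.28
tcp_pos: [0.5886, -0.0865, 0.0883]
ee_rot: [0.946, 0.324, -0.0, -0.002]
force: [0.4, -0.4, -0.2]
gripper_width: -0.003
grasp_force: 0.0
```

>>> jog_arm([
  [[0, 0, 0.02], 0],
  [[0, 0, 0.005], 0],
  [[0, 0, 0], 0],
  [[0, 0, 0], 0],
])

```text
t: 44.78
tcp_pos: [0.589, -0.0941, 0.0633]
ee_rot: [0.947, 0.32, -0.0, 0.0]
force: [-0.3, -0.3, 0.7]
gripper_width: 0.0
grasp_force: 0.0
```

>>> jog_arm([
  [[0, 0, 0.004], 0],
  [[0, 0, 0], 0],
  [[0, 0, 0], 0],
])

```text
t: 45.15
tcp_pos: [0.5894, -0.0935, 0.0597]
ee_rot: [0.947, 0.321, 0.0, 0.0]
force: [0.2, -1.0, 1.1]
gripper_width: -0.004
grasp_force: 0.8
```

>>> jog_arm([
  [[0, 0, 0.003], 0],
  [[0, 0, 0], 0],
  [[0, 0, 0], 0],
])

```text
t: 45.52
tcp_pos: [0.5894, -0.0934, 0.0566]
ee_rot: [0.947, 0.321, 0.0, 0.0]
force: [0.1, -1.5, 3.5]
gripper_width: 0.0
grasp_force: 1.6
```

>>> jog_arm([
  [[0, 0, 0.003], 0],
  [[0, 0, 0], 0],
  [[0, 0, 0], 0],
])

```text
t: 45.9
tcp_pos: [0.5894, -0.0934, 0.0549]
ee_rot: [0.947, 0.32, 0.001, -0.0]
force: [-2.7, -0.7, 15.2]
gripper_width: -0.002
grasp_force: 7.9
```

>>> jog_arm([
  [[0, 0, -0.015], 0],
  [[0, 0, -0.02], 0],
  [[-0.023, 0.042, 0], 0],
  [[0, 0, 0], 0],
  [[0, 0, 0], 0],
])

```text
t: 46.52
tcp_pos: [0.596, -0.1398, 0.0885]
ee_rot: [0.947, 0.32, -0.0, -0.001]
force: [-0.2, -0.3, -0.5]
gripper_width: -0.001
grasp_force: 0.0
```

>>> jog_arm([
  [[0, 0, 0.02], 0],
  [[0, 0, 0.005], 0],
  [[0, 0, 0], 0],
  [[0, 0, 0], 0],
])

```text
t: 47.02
tcp_pos: [0.5963, -0.1403, 0.0633]
ee_rot: [0.947, 0.321, -0.0, 0.0]
force: [0.4, -0.2, 0.1]
gripper_width: 0.004
grasp_force: 0.0
```

>>> jog_arm([
  [[0, 0, 0.004], 0],
  [[0, 0, 0.003], 0],
  [[0, 0, 0], 0],
  [[0, 0, 0], 0],
])

```text
t: 47.52
tcp_pos: [0.5968, -0.1406, 0.0568]
ee_rot: [0.947, 0.321, 0.001, 0.0]
force: [1.1, -0.4, 3.1]
gripper_width: -0.001
grasp_force: 1.5
```

>>> jog_arm([
  [[0, 0, 0.003], 0],
  [[0, 0, 0], 0],
  [[0, 0, 0], 0],
])

```text
t: 47.9
tcp_pos: [0.5969, -0.1407, 0.0549]
ee_rot: [0.947, 0.321, 0.001, 0.0]
force: [-2.6, -0.3, 14.3]
gripper_width: -0.001
grasp_force: 7.1
```

>>> jog_arm([
  [[0, 0, -0.02], 0],
  [[0, 0, -0.05], 0],
  [[0, 0, -0.05], 0],
  [[0, 0, -0.05], 0],
  [[0, 0, 0], 0],
])

```text
t: 48.52
tcp_pos: [0.5983, -0.1413, 0.2281]
ee_rot: [0.947, 0.321, 0.003, 0.002]
force: [0.1, 0.5, -0.4]
gripper_width: -0.0
grasp_force: 0.0
```

>>> jog_arm([
  [[-0.05, 0.03, 0], 0],
  [[-0.05, 0.03, 0], 0],
  [[-0.05, 0.03, 0], 0],
  [[0, 0, 0], 0],
  [[0, 0, 0], 0],
])

```text
t: 49.15
tcp_pos: [0.5311, -0.3023, 0.2223]
ee_rot: [0.947, 0.32, -0.001, -0.001]
force: [-0.4, 0.2, -0.3]
gripper_width: -0.003
grasp_force: 0.0
```

Run:
```python
from h import *
b=shot("scene");a=shot("top")
cv2.imwrite("pics/p10.png",np.vstack([cv2.resize(b[120:280,110:550],None,fx=1.7,fy=1.7),cv2.resize(a[140:290,140:500],None,fx=2.078,fy=2)[:,:748]]))
```

```text
(no output)
```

View pics/p10.png

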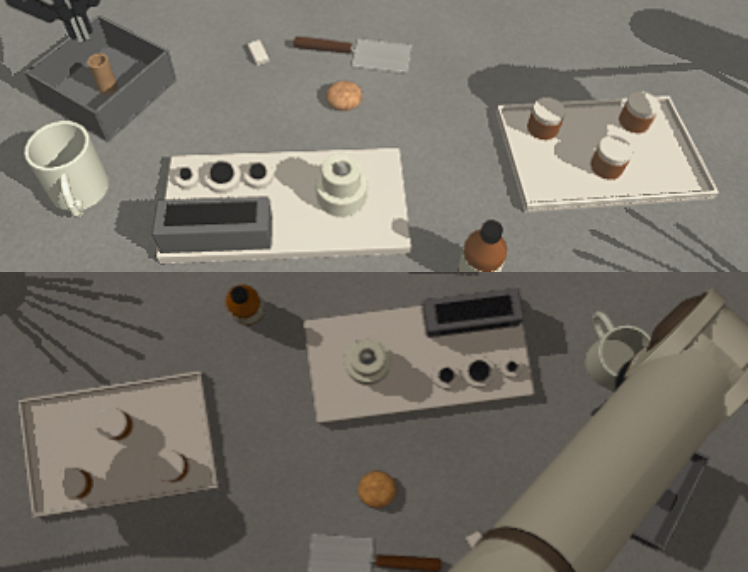

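The picture shows all three pots upright in the tray, the core in the tub at (101,72), both rolls stacked on the spindle at (341,185) and the keys up. The bottle and mug are standing. I'm handing the job in.

```bash
python3 -c "
from station import bot
print(bot.close_job())"
```

```text
the job is handed in; nothing more can be done
None
```

The job is done and handed in (no verdict was returned): the three pots are in the tray, the core is in the tub, both rolls are on the spindle, and the keys were pressed from smallest to largest, each to its stop.

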